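# Start a wing knob on its stud and clamp the strap

## Robot

A 6-joint arm with a two-finger parallel gripper is mounted at the origin on the work surface. World frame = base frame: x ahead of the robot, y to its left, z up, the work surface at z = 0. Lengths are in m, angles in rad, forces in N, time in s.
With the tool pointing down it reaches from about 0.375 to 0.975 m from the base axis. Payload 3.8 kg.
Tool frame: the origin (TCP) lies on the centre line of the jaws, within the pads' length; the fingertips stand 22 mm ahead of it and the grasp point (between the pads) lies 3 mm ahead of it; x points along the fingers, y is the direction in which the jaws open and shut, and the axes are right-handed (so a half turn about x gives the same grasp; the last joint's range is limited). The gripper opens to 85 mm and grips with 20 to 120 N. Pads are 22 mm wide; open, the fingers measure 114 mm over their backs; the gripper's body (76 mm by 85 mm) begins 54 mm behind the grasp point. The pads swing forward as they close: fully open they stand 13 mm farther back than shut.
Start: joints at [-1.296, 0.264, 1.604, -0, 1.274, -0.037], TCP at [0.207, -0.642, 0.253] pointing down, gripper open.
Joint ranges: [-2.63, 2.63], [-0.94, 2.18], [0.31, 2.57], [-1.31, 4.45], [0, 2.66], [-2.55, 2.55]. Speed limits (rad/s): [2.57, 2.57, 3.14, 3.14, 3.14, 3.14].

## Interface

Orientations are given as a rotation vector (axis times angle).
In Python, from workcell import monitor, eyes, finish_job gives the robot as it stands. The module is installed in compiled form; this text tells all that it offers.
- The arm moves only by the tool play_rows, never from a script. Its argument "deltas" is a list of rows, each an object of numbers: "wx", "wy", "wz": the turn, a rotation vector about the world's x, y, z in degrees; "x", "y", "z": the shift along the world's x, y, z in mm; "fingers": the closure, from -1 (fully open) to 1 (shut), so that 0 is half open. A call has 1 to 20 rows; each row is the pose to reach, as a shift and turn from the pose commanded when the call began; what a row does not reach only later rows make up. A row lasts 1/8 s, in which the tool goes at most 62.5 mm and 10.7 degrees, less where a joint would pass 70% of its speed; a pose out of reach is approached as far as the arm can. A call with a gripper value outside its range is refused whole. The fingers move at their own pace and stop on an object; "grip_force" is the grip in N (left out, the last holds). Time passes only in rows, so rows that repeat a pose let the fingers close. It gives the time, the measured TCP pose, the force and the opening at its end, in the units of the state.
- monitor.read_state(): the state, without advancing time (a new reading comes with each control period).
- eyes.read_camera(name): name is "side" or "top" or "wrist"; returns a dict with "frame" (400x640x3 uint8, red, green, blue), "depth" (400x640 float32, m along the optical axis (not along the pixel's ray), 0 where there is no reading), "K" (3x3 intrinsics, pixels), "view" (4x4, takes a point from world to camera coordinates); the wrist camera has in their place "tool_from_camera" (4x4, takes a point from camera to tool coordinates, whose origin is the TCP and whose axes are the tool frame's). Camera axes: x right, y down, z forward; pixel columns grow to the right and rows downward; lengths in m; the calibration is good to about 2 mm. A picture is of the moment at which its call begins: read the wrist's pose just before it.
- finish_job(): hands the job in, once; it reports no verdict.
The state is a dict: "time": time; "q": joint angles; "joint_vel": joint speeds; "joint_torque": joint torques, N m; "tool_pos": TCP position; "tcp_rot": TCP orientation; "wrist_force": force on the tool from outside, world axes, zero at the start; "torque": the same for the moment, N m; "width": opening from 0.0 (shut) to 1.0 (fully open).
Only numpy, scipy, OpenCV 4.12 (cv2) and the standard library are available. Lean on these libraries where they do the work, as an engineer would, in place of code of your own. Each camera call takes 0.05 s, during which the arm holds its last target.

## Task

Take the aluminium wing knob from its slanted wooden rest, stand it upright on the stud of the green hold-down jig and let go of it. Then take it again from above and screw it on: turn it backwards (anticlockwise) until the thread clicks and the knob drops in, then forwards (clockwise) until it is fully home and holds the strap pressed down. Let go, and leave the other things on the bench where they are.

Things in the scene. Friction and masses are not known exactly. Their poses are not given: they have to be found in the camera images.
- wing_knob: Loose aluminium wing knob, 0.3 kg, 91 mm high: a round hub 48 mm in diameter and 54 mm high, open below, and on it the wing, an upright bar 92 mm long and 20 mm thick, 54 to 91 mm above the origin. Origin: centre of the hub's underside; z is its axis (up when on the stud), x along the wing, y across it. At the start it sits on the rest's dowel, leaning 0.62 rad towards the rest's +x.
- knob_grip (a point): On the knob's axis 75 mm above its underside, in the middle of the wing: grip here, across the wing's 20 mm (along y). Axes as the knob's.
- knob_lugs (a point): On the knob's axis, 6 mm above its underside, inside the bore (37 mm wide): height of the undersides of two round lugs that point inwards from +x and -x, each 6 mm thick, reaching to 11.5 mm from the axis. From 26 mm above the underside the bore narrows to 23 mm.
- rest: Fixed wooden rest, foot 110 x 90 x 12 mm, with a sloping board and, square to it, a dowel (20 mm thick, 36 mm long) inside the knob's bore. Origin: centre of the foot's underside; the dowel leans 0.62 rad from vertical towards +x (roughly away from the robot). The knob comes off by a pull of 40 mm or more along the dowel.
- jig: Fixed hold-down jig: green base 90 (x) x 190 (y) x 22 mm, two steel bars lying across it, over them a dark steel strap 55 x 190 x 12 mm guided by two end posts (74 mm high, at y = +82 and -82 mm), and the stud standing through the strap's middle. Origin: centre of the base's underside.
- stud_axis (a point): On the stud's axis at the strap's top, 57 mm above the bench; axes are the jig's. When the knob's thread has clicked in, its underside lies here. From there it screws clockwise by 115 to 150 degrees to a hard stop, drawing itself and the strap down by 3 mm, and stays by itself. 48 mm above this point the stud ends in a pilot, 20 mm thick, its upper 6 mm tapering to 10 mm.
- thread_top (a point): On the stud's axis 18 mm above the strap's top: tops of two flat thread landings (33 mm across); axes are the jig's. Between them, 180 degrees apart, are two entry gaps, about 55 degrees wide; how these are turned differs each time and the axes do not tell it. A knob set down mostly rests with its lugs on the landings: underside 6 mm (on a blunt thread end 1 mm) below this point, leaning a little.
- thread_gap (a point): On the stud's axis 12 mm above the strap's top: where the knob's underside is while its lugs lie on the landings. Turned clockwise there it jams on a blunt stop. Turned anticlockwise, by up to about 130 degrees, its lugs reach the gaps: it drops 12 mm with a click on to the strap (if not held up) and cannot be turned back further. Axes are the jig's.
- strap (a joint): How far the strap is pressed down, in m: 0 up, about 0.003 when the knob is fully home. A spring holds it up: 7.5 N plus 2.5 N per mm, less the strap's own 3 N.
- jar: Loose closed glass jar, 66 mm in diameter, 110 mm high. Origin: centre of its underside.
- can: Loose open dark metal can, 90 mm across the rim, 110 mm high. Origin: centre of its underside.
- hammer: Loose hammer lying on the bench, about 280 mm long, handle along its own x.
- spanner: Loose spanner lying on the bench, along its own x.
- screwdriver: Loose screwdriver lying on the bench, along its own x.
- star_knob: Loose black five-lobed star knob, 56 mm across, 32 mm high: a bystander. Origin: centre of its underside.
- offcut: Loose dark steel block, 90 x 45 x 30 mm. Origin: centre of its underside.
Things that resemble listed ones, but are neither listed nor needed, are in the scene too. What is shaped like the jig but purple is not meant.

How it is judged:
By the outcome, as a careful person would: the job done as asked, in the order asked, and still so for the second after the job is handed in, with the robot touching nothing.
It also fails if it takes over 72 s, if anything falls off the work surface, if the arm or the gripper's body presses on something with over 40 N, if the wrist force passes 120 N, or if a joint passes its speed limit or range.

## Working session

There is one attempt and no reset: what is moved stays moved. The work goes in short steps, Python scripts to look and compute and a tool call to move; the robot and the scene stay as the last step left them, time stands still between calls to the robot, and variables do not carry over. Pictures are saved under pics/ and viewed, and the job is handed in when it is done.

Besides the shell and the picture viewer there is one more tool, called after "Emit:" as name([rows], argument=value, ...), one row to a line, values as JSON. play_rows: Moves the arm, as the interface text tells. Its arguments: {"type":"object","properties":{"deltas":{"type":"array"},"grip_force":{"type":"number"}},"required":["deltas"]}

```bash
mkdir -p pics
cat > h.py <<'E'
import numpy as np, cv2
from workcell import monitor, eyes, finish_job
from scipy.spatial.transform import Rotation as R
def cam(n,save=None):
    s=monitor.read_state(); d=eyes.read_camera(n)
    if n=="wrist":
        T=np.eye(4);T[:3,:3]=R.from_rotvec(s['tcp_rot']).as_matrix();T[:3,3]=s['tool_pos']
        d['c2w']=T@d['tool_from_camera']
    else: d['c2w']=np.linalg.inv(d['view'])
    if save: cv2.imwrite('pics/'+save,d['frame'][:,:,::-1])
    return d
def cloud(d):
    K=d['K'];z=d['depth'];v,u=np.mgrid[:400,:640]
    P=np.stack([(u-K[0,2])/K[0,0]*z,(v-K[1,2])/K[1,1]*z,z],-1)
    W=P@d['c2w'][:3,:3].T+d['c2w'][:3,3]; W[z==0]=np.nan
    return W
def ray(d,u,v,h):
    K=d['K'];r=d['c2w'][:3,:3]@np.array([(u-K[0,2])/K[0,0],(v-K[1,2])/K[1,1],1]);o=d['c2w'][:3,3]
    return o+r*(h-o[2])/r[2]
E
python3 - <<'E'
from h import *
import pickle
for n in("top","side","wrist"):
    d=cam(n,n+"0.png"); pickle.dump(d,open(n+"0.pkl","wb"))
s=monitor.read_state();print(s)
E
```

```text
{'time': 0.15, 'q': array([-1.29589032e+00,  2.64612520e-01,  1.60512667e+00,  3.55489384e-05,
        1.27371396e+00, -3.68778088e-02]), 'joint_vel': array([-0.00044723, -0.000837  , -0.00216086,  0.00099573, -0.00025189,
        0.00032745]), 'joint_torque': array([ 8.40187458e-04, -5.15903342e+01, -3.67960024e+01, -1.57107397e-04,
        8.09845864e-03, -5.60559492e-07]), 'tool_pos': array([ 0.2069308 , -0.64190631,  0.25219031]), 'tcp_rot': array([ 2.05381331,  0.32473628, -2.05420246]), 'wrist_force': array([-0.46491365, -0.26140504,  0.02237788]), 'torque': array([ 0.01895904,  0.01381975, -0.04988009]), 'width': 0.9980159545063615}
```

View pics/top0.png

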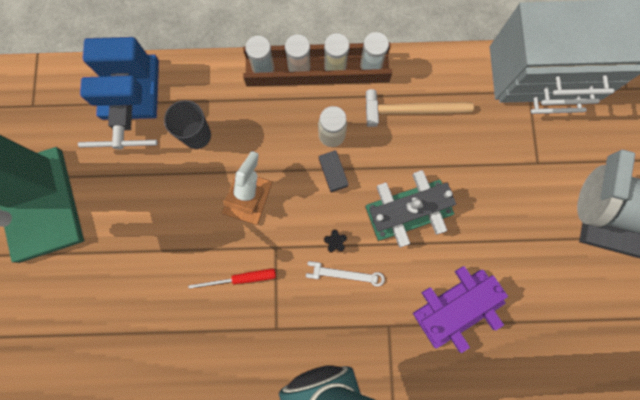

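View pics/side0.png

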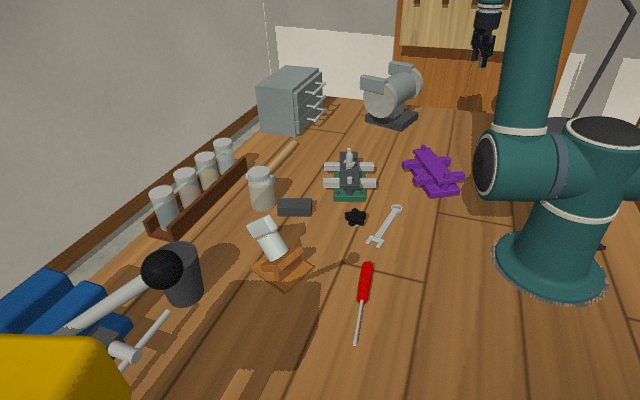

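View pics/wrist0.png

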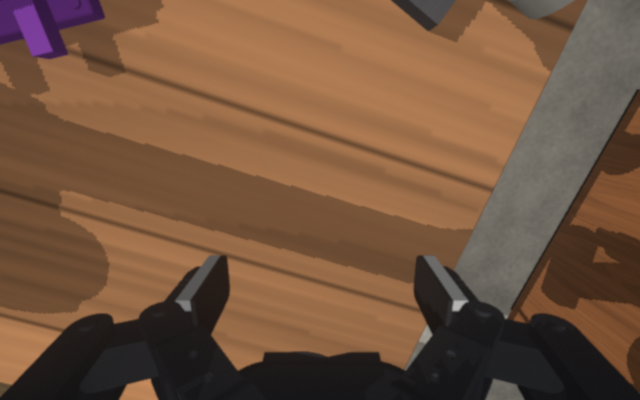

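The top view shows the knob on its rest near (247,180) and the green jig near (410,208) with its stud in the middle. The purple lookalike is at (460,308). Next I measure these from depth.

Run:
```python
from h import *
import pickle
d=pickle.load(open("top0.pkl","rb"));W=cloud(d)
print(d['c2w'].round(3),d['K'].round(1))
for u,v in[(247,180),(245,190),(250,160),(238,200),(410,208),(414,204),(380,217),(447,196),(335,240),(262,205),(235,215)]:
    print(u,v,W[v,u].round(3))
f=d['frame']
big=cv2.resize(f[130:260,200:480],None,fx=2.8,fy=2.8,interpolation=cv2.INTER_CUBIC)
cv2.imwrite('pics/topz.png',big[:,:,::-1])
s=pickle.load(open("side0.pkl","rb"))
big=cv2.resize(s['frame'][140:300,220:400],None,fx=3.7,fy=3.7,interpolation=cv2.INTER_CUBIC)
cv2.imwrite('pics/sidez.png',big[:,:,::-1])
Ws=cloud(s)
for u,v in[(262,225),(275,245),(255,225),(282,265),(349,158),(349,185)]: print('s',u,v,Ws[v,u].round(3))
```

```text
[[-2.800e-02 -9.820e-01  1.860e-01  3.290e-01]
 [-1.000e+00  2.900e-02  1.000e-03  4.000e-02]
 [-6.000e-03 -1.860e-01 -9.830e-01  1.067e+00]
 [ 0.000e+00  0.000e+00  0.000e+00  1.000e+00]] [[454.8   0.  316.8]
 [  0.  454.8 204.4]
 [  0.    0.    1. ]]
247 180 [0.571 0.191 0.103]
245 190 [0.552 0.198 0.086]
250 160 [0.613 0.183 0.112]
238 200 [0.536 0.219 0.058]
410 208 [ 0.503 -0.166  0.074]
414 204 [ 0.506 -0.169  0.103]
380 217 [ 0.485 -0.098  0.075]
447 196 [ 0.528 -0.25   0.074]
335 240 [0.441 0.001 0.031]
262 205 [0.53  0.169 0.018]
235 215 [0.509 0.234 0.012]
s 262 225 [0.586 0.207 0.123]
s 275 245 [0.557 0.214 0.081]
s 255 225 [0.608 0.2   0.111]
s 282 265 [0.529 0.245 0.062]
s 349 158 [ 0.508 -0.163  0.093]
s 349 185 [ 0.485 -0.086  0.056]
```

View pics/topz.png

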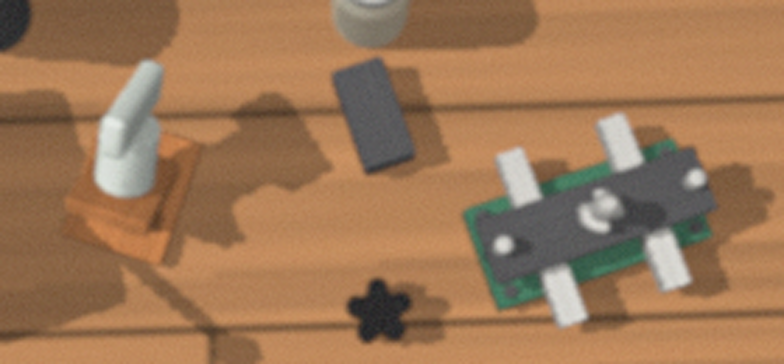

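View pics/sidez.png

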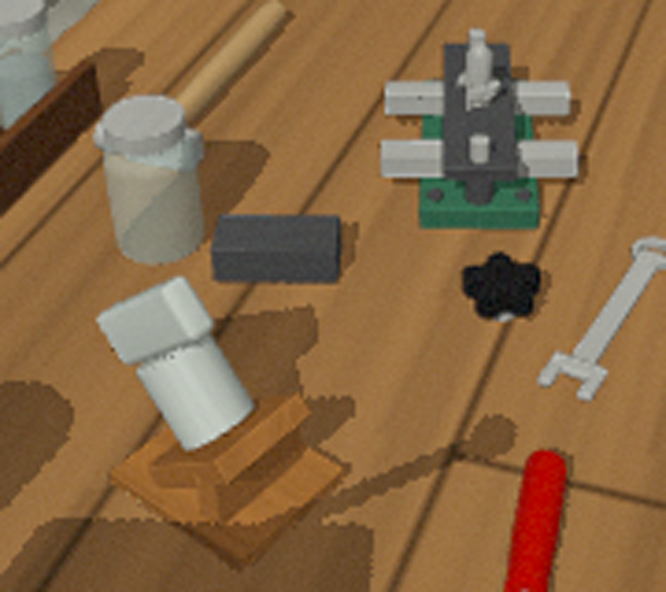

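Run:
```python
from h import *
import pickle
d=pickle.load(open("wrist0.pkl","rb"))
s=monitor.read_state()
print(R.from_rotvec(s['tcp_rot']).as_matrix().round(3)); print(d['tool_from_camera'].round(3),d['K'].round(1),d['c2w'].round(3))
```

```text
[[-0.     0.307 -0.952]
 [ 0.002 -0.952 -0.307]
 [-1.    -0.002 -0.   ]]
[[ 0.    -0.289  0.957 -0.12 ]
 [ 1.     0.    -0.    -0.   ]
 [-0.     0.957  0.289 -0.074]
 [ 0.     0.     0.     1.   ]] [[315.9   0.  321.3]
 [  0.  315.9 200.7]
 [  0.    0.    1. ]] [[ 0.307 -0.911 -0.276  0.277]
 [-0.952 -0.294 -0.087 -0.619]
 [-0.002  0.289 -0.957  0.372]
 [ 0.     0.     0.     1.   ]]
```

Emit:
play_rows([
  {"x": 30, "y": 45, "z": 20},
  {"x": 64, "y": 100, "z": 50},
  {"x": 96, "y": 150, "z": 50},
  {"x": 128, "y": 200, "z": 50},
  {"x": 160, "y": 250, "z": 50},
  {"x": 192, "y": 300, "z": 50},
  {"x": 224, "y": 350, "z": 50},
  {"x": 252, "y": 400, "z": 50},
  {"x": 270, "y": 430, "z": 50},
  {"x": 280, "y": 450, "z": 50},
  {"x": 280, "y": 450, "z": 50},
  {"x": 280, "y": 450, "z": 50},
])

```text
schema error: expected keys wx, wy, wz, x, y, z, fingers
```

Run:
```python
from h import *
import pickle
d=cam("wrist","w1.png"); pickle.dump(d,open("w1.pkl","wb"))
```

```text
(no output)
```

View pics/w1.png

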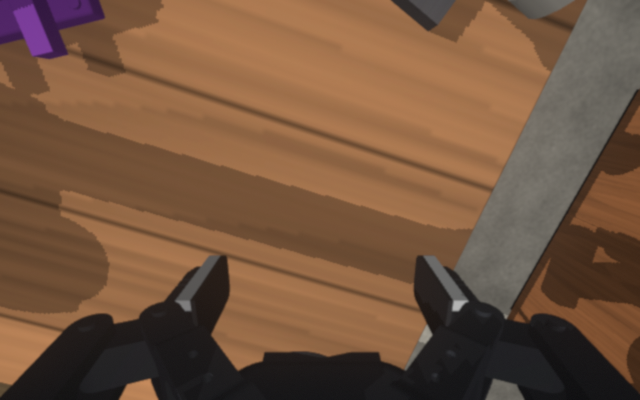

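The move was refused: every row needs all the keys.

Emit:
play_rows([
  {"wx": 0, "wy": 0, "wz": 0, "x": 30, "y": 45, "z": 20, "fingers": -1},
  {"wx": 0, "wy": 0, "wz": 0, "x": 64, "y": 100, "z": 50, "fingers": -1},
  {"wx": 0, "wy": 0, "wz": 0, "x": 96, "y": 150, "z": 50, "fingers": -1},
  {"wx": 0, "wy": 0, "wz": 0, "x": 128, "y": 200, "z": 50, "fingers": -1},
  {"wx": 0, "wy": 0, "wz": 0, "x": 160, "y": 250, "z": 50, "fingers": -1},
  {"wx": 0, "wy": 0, "wz": 0, "x": 192, "y": 300, "z": 50, "fingers": -1},
  {"wx": 0, "wy": 0, "wz": 0, "x": 224, "y": 350, "z": 50, "fingers": -1},
  {"wx": 0, "wy": 0, "wz": 0, "x": 252, "y": 400, "z": 50, "fingers": -1},
  {"wx": 0, "wy": 0, "wz": 0, "x": 270, "y": 430, "z": 50, "fingers": -1},
  {"wx": 0, "wy": 0, "wz": 0, "x": 280, "y": 450, "z": 50, "fingers": -1},
  {"wx": 0, "wy": 0, "wz": 0, "x": 280, "y": 450, "z": 50, "fingers": -1},
  {"wx": 0, "wy": 0, "wz": 0, "x": 280, "y": 450, "z": 50, "fingers": -1},
])

```text
time: 1.7
tool_pos: [0.4868, -0.1928, 0.3032]
tcp_rot: [2.053, 0.322, -2.054]
wrist_force: [0.1, 0.1, 0.6]
width: 0.998
```

Run:
```python
from h import *
import pickle
d=cam("wrist","w2.png"); pickle.dump(d,open("w2.pkl","wb"))
```

```text
(no output)
```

View pics/w2.png

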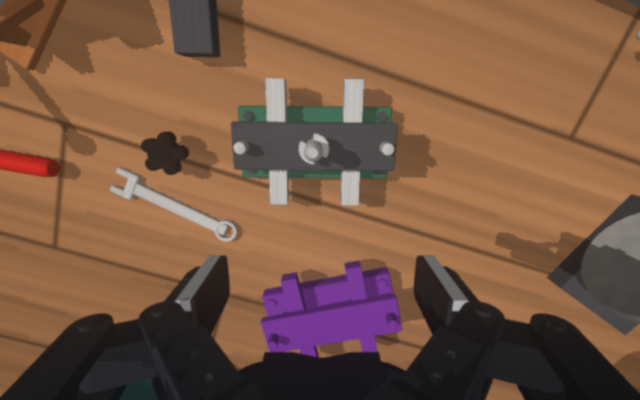

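The wrist view shows the green jig at (314,148), with posts at (239,148) and (387,149). The purple one is below it.

Run:
```python
from h import *
import pickle
d=pickle.load(open("w2.pkl","rb"));W=cloud(d);f=d['frame']
big=cv2.resize(f[90:210,220:410],None,fx=4,fy=4,interpolation=cv2.INTER_CUBIC);cv2.imwrite('pics/w2z.png',big[:,:,::-1])
P=W[90:215,215:415].reshape(-1,3);P=P[~np.isnan(P[:,0])]
print(np.histogram(P[:,2],bins=np.arange(-.004,.12,.004)))
hi=W[:,:,2]
def blob(lo,hi_,box):
    u0,u1,v0,v1=box
    m=(W[v0:v1,u0:u1,2]>lo)&(W[v0:v1,u0:u1,2]<hi_)
    Q=W[v0:v1,u0:u1][m]; return len(Q),Q.mean(0).round(4),Q.min(0).round(4),Q.max(0).round(4)
print('postL',blob(.068,.08,(225,255,135,165)));print('postR',blob(.068,.08,(372,402,135,165)))
print('studtop',blob(.097,.115,(290,340,120,180)))
print('landing',blob(.068,.082,(290,340,120,180)))
print('stud in ring', blob(.08,.115,(290,340,120,180)))
m=(W[100:200,225:405,2]>.05)&(W[100:200,225:405,2]<.063);Q=W[100:200,225:405][m]
r=cv2.minAreaRect((Q[:,:2]*1000).astype(np.float32));print('strap',r,np.median(Q[:,2]))
```

```text
(array([7986, 3853,    2,    2,    2,  140, 2250,  235,   43,   37,   82,
       2388,   21,   40, 1467, 5431,   23,   29,   38,  478,   37,   14,
          5,    7,    3,   53,  139,  106,    0,    0]), array([-0.004,  0.   ,  0.004,  0.008,  0.012,  0.016,  0.02 ,  0.024,
        0.028,  0.032,  0.036,  0.04 ,  0.044,  0.048,  0.052,  0.056,
        0.06 ,  0.064,  0.068,  0.072,  0.076,  0.08 ,  0.084,  0.088,
        0.092,  0.096,  0.1  ,  0.104,  0.108,  0.112,  0.116]))
postL (131, array([ 0.4869, -0.0985,  0.0733]), array([ 0.4796, -0.1048,  0.0681]), array([ 0.4931, -0.0916,  0.076 ]))
postR (126, array([ 0.5357, -0.2534,  0.0732]), array([ 0.5286, -0.2607,  0.0682]), array([ 0.5421, -0.2471,  0.0756]))
studtop (293, array([ 0.5115, -0.1759,  0.1026]), array([ 0.5012, -0.1855,  0.097 ]), array([ 0.5207, -0.1664,  0.107 ]))
landing (308, array([ 0.5137, -0.1763,  0.0751]), array([ 0.4946, -0.1923,  0.0682]), array([ 0.5275, -0.1596,  0.0818]))
stud in ring (327, array([ 0.5122, -0.1759,  0.101 ]), array([ 0.5012, -0.1922,  0.0802]), array([ 0.5208, -0.1656,  0.107 ]))
strap ((510.8441162109375, -175.90655517578125), (55.2479133605957, 190.38307189941406), 17.42953872680664) 0.056641888561607956
```

View pics/w2z.png

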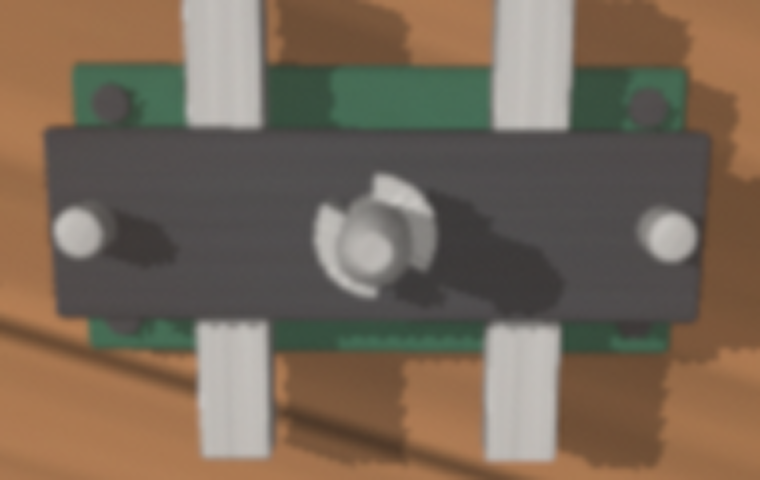

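Emit:
play_rows([
  {"wx": 0, "wy": 0, "wz": 0, "x": 5, "y": 40, "z": 10, "fingers": -1},
  {"wx": 0, "wy": 0, "wz": 0, "x": 15, "y": 100, "z": 20, "fingers": -1},
  {"wx": 0, "wy": 0, "wz": 0, "x": 20, "y": 160, "z": 20, "fingers": -1},
  {"wx": 0, "wy": 0, "wz": 0, "x": 25, "y": 220, "z": 20, "fingers": -1},
  {"wx": 0, "wy": 0, "wz": 0, "x": 35, "y": 280, "z": 20, "fingers": -1},
  {"wx": 0, "wy": 0, "wz": 0, "x": 45, "y": 330, "z": 20, "fingers": -1},
  {"wx": 0, "wy": 0, "wz": 0, "x": 50, "y": 350, "z": 20, "fingers": -1},
  {"wx": 0, "wy": 0, "wz": 0, "x": 50, "y": 350, "z": 20, "fingers": -1},
  {"wx": 0, "wy": 0, "wz": 0, "x": 50, "y": 350, "z": 20, "fingers": -1},
])

```text
time: 2.88
tool_pos: [0.537, 0.1559, 0.3231]
tcp_rot: [2.053, 0.32, -2.054]
wrist_force: [0.5, -0.3, 0.7]
width: 1.001
```

Run:
```python
from h import *
import pickle
s=monitor.read_state();print(s['q'].round(3),s['joint_vel'].round(3))
d=cam("wrist","w3.png"); pickle.dump(d,open("w3.pkl","wb"))
# gap angles
d=pickle.load(open("w2.pkl","rb"));W=cloud(d)
Q=W[110:190,280:350].reshape(-1,3);c=np.array([.5112,-.1759])
v=Q[:,:2]-c;r=np.hypot(*v.T);a=np.degrees(np.arctan2(v[:,1],v[:,0]))
k=(r>.0115)&(r<.0155)
for lo in range(-180,180,10):
    kk=k&(a>=lo)&(a<lo+10);print(lo,kk.sum(),np.nanmedian(Q[kk,2]).round(3) if kk.any() else None)
```

```text
[ 2.390e-01  9.000e-03  1.764e+00 -1.000e-03  1.370e+00  1.499e+00] [-0.009 -0.009  0.004  0.005  0.     0.002]
-180 2 0.074
-170 2 0.074
-160 0 None
-150 0 None
-140 0 None
-130 1 0.057
-120 1 0.057
-110 6 0.078
-100 9 0.075
-90 10 0.074
-80 6 0.075
-70 6 0.075
-60 9 0.075
-50 8 0.075
-40 8 0.075
-30 8 0.074
-20 10 0.075
-10 9 0.075
0 9 0.075
10 8 0.075
20 7 0.057
30 8 0.057
40 7 0.056
50 9 0.056
60 7 0.057
70 16 0.072
80 5 0.075
90 8 0.075
100 8 0.075
110 10 0.075
120 6 0.075
130 6 0.074
140 7 0.075
150 4 0.075
160 3 0.075
170 2 0.074
```

View pics/w3.png

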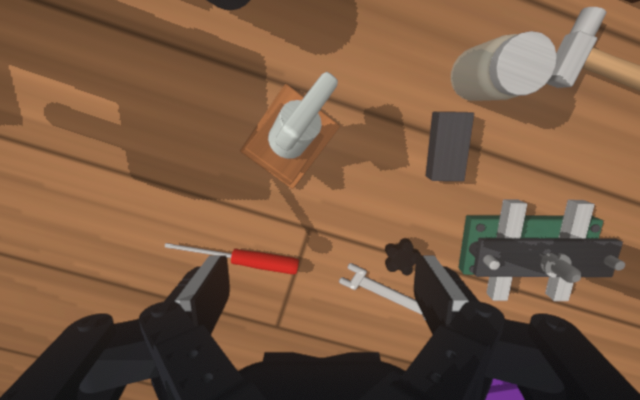

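The view shows the knob at (295,125), its wing running up to (325,85), and the orange rest foot as a diamond around (290,135). I now fit the axis to the depth points.

Run:
```python
from h import *
import pickle
from scipy.optimize import least_squares
pts=[];foot=[]
for n,box in(("w3",(235,350,60,195)),("top0",(215,280,145,225)),("side0",(235,325,205,295))):
    d=pickle.load(open(n+".pkl","rb"));W=cloud(d)
    u0,u1,v0,v1=box;f=d['frame'][v0:v1,u0:u1];w=W[v0:v1,u0:u1]
    hsv=cv2.cvtColor(f,cv2.COLOR_RGB2HSV)
    m=(hsv[...,1]<50)&(w[...,2]>.03)
    m=cv2.erode(m.astype(np.uint8),np.ones((3,3)))>0
    pts.append(w[m]);print(n,m.sum(),w[m].min(0).round(3),w[m].max(0).round(3))
    m2=(hsv[...,1]>90)&(w[...,2]>.009)&(w[...,2]<.015);
    Q=w[m2];print('foot',len(Q),cv2.minAreaRect((Q[:,:2]*1000).astype(np.float32)))
    m3=(hsv[...,1]>90)&(w[...,2]>.02); Q=w[m3]
    if len(Q)>20:
        # ransac plane
        rng=np.random.default_rng(0);best=(0,)
        for _ in range(400):
            p=Q[rng.choice(len(Q),3,False)];nn=np.cross(p[1]-p[0],p[2]-p[0]);L=np.linalg.norm(nn)
            if L<1e-6: continue
            nn/=L;k=abs((Q-p[0])@nn)<.0015
            if k.sum()>best[0]: best=(k.sum(),k)
        q=Q[best[1]];c=q.mean(0);nn=np.linalg.svd(q-c)[2][2];nn*=np.sign(nn[2])
        print('board',len(Q),best[0],nn.round(3),'tilt',np.arccos(nn[2]).round(3),'yaw',np.degrees(np.arctan2(nn[1],nn[0])).round(1),c.round(3))
np.save('knob.npy',np.vstack(pts));pickle.dump(pts,open('knob.pkl','wb'))
```

```text
w3 2403 [0.538 0.171 0.061] [0.639 0.226 0.144]
foot 1367 ((553.2181396484375, 206.75054931640625), (89.91822052001953, 109.82090759277344), 70.78207397460938)
board 1793 1483 [ 0.547 -0.192  0.814] tilt 0.619 yaw -19.4 [0.541 0.211 0.054]
top0 656 [0.538 0.172 0.058] [0.634 0.224 0.146]
foot 519 ((551.8890991210938, 207.28558349609375), (90.47297668457031, 110.14755249023438), 70.97972869873047)
board 540 281 [ 0.562 -0.19   0.805] tilt 0.635 yaw -18.7 [0.538 0.206 0.055]
side0 819 [0.538 0.014 0.031] [0.633 0.231 0.143]
foot 709 ((596.6282958984375, 167.62826538085938), (124.41773986816406, 254.1237335205078), 46.4097900390625)
board 686 211 [ 0.542 -0.18   0.821] tilt 0.608 yaw -18.4 [0.545 0.221 0.055]
```

Run:
```python
from h import *
import pickle
from scipy.optimize import least_squares
pts=pickle.load(open('knob.pkl','rb'))
psi=np.radians(-19.2);t=.62
a=np.array([np.sin(t)*np.cos(psi),np.sin(t)*np.sin(psi),np.cos(t)])
ex=np.array([np.cos(t)*np.cos(psi),np.cos(t)*np.sin(psi),-np.sin(t)]);ey=np.cross(a,ex)
c=np.array([.541,.211,.054]);B=np.stack([ex,ey,a],1)
for i,p in enumerate(pts):
    p=p[np.linalg.norm(p[:,:2]-[.58,.195],axis=1)<.08]
    L=(p-c)@B*1000
    hub=L[(L[:,2]>3)&(L[:,2]<50)]
    r=least_squares(lambda x:np.hypot(hub[:,0]-x[0],hub[:,1]-x[1])-24,[0,0],loss='soft_l1')
    wing=L[L[:,2]>60]
    print(i,'hmin/max',np.percentile(L[:,2],[0.5,99]).round(1),'hub',r.x.round(1),len(hub),'rms',np.sqrt(np.mean(r.fun**2)).round(2))
    print('  wing',cv2.minAreaRect(wing[:,:2].astype(np.float32)),len(wing))
    top=L[L[:,2]>88]; 
    if len(top)>5: print('  top',cv2.minAreaRect(top[:,:2].astype(np.float32)),len(top))
    u=np.linalg.svd(wing[:,:2]-wing[:,:2].mean(0))[2][0];print('  dir',np.degrees(np.arctan2(u[1],u[0])).round(1))
print(B.round(3))
```

```text
0 hmin/max [ 8.6 95.3] hub [17.9 -0. ] 392 rms 0.81
  wing ((18.041339874267578, -0.08353042602539062), (87.81353759765625, 19.974594116210938), 0.06522119790315628) 1536
  top ((18.78636360168457, 0.044930458068847656), (86.25946807861328, 19.8621768951416), 0.39752197265625) 1259
  dir -179.8
1 hmin/max [ 8.  95.3] hub [16.6  0.7] 244 rms 1.33
  wing ((14.069206237792969, -1.4932432174682617), (18.319795608520508, 85.19773864746094), 89.57424926757812) 336
  top ((14.548126220703125, -2.6146745681762695), (16.077730178833008, 83.96131134033203), 88.37728881835938) 171
  dir 177.7
2 hmin/max [ 7.4 92.8] hub [18.3  1.1] 397 rms 1.33
  wing ((14.011507034301758, 10.1674165725708), (83.69596099853516, 13.474801063537598), 8.7786283493042) 331
  top ((9.962968826293945, 9.875421524047852), (71.29794311523438, 10.859318733215332), 10.075943946838379) 52
  dir 4.7
[[ 0.769  0.329  0.549]
 [-0.268  0.944 -0.191]
 [-0.581 -0.     0.814]]
```

```bash
cat >> h.py <<'E'
psi=np.radians(-19.2);t=.62
a=np.array([np.sin(t)*np.cos(psi),np.sin(t)*np.sin(psi),np.cos(t)])
ex=np.array([np.cos(t)*np.cos(psi),np.cos(t)*np.sin(psi),-np.sin(t)]);ey=np.cross(a,ex)
def down(yaw): # tool down, tool y at yaw deg
    y=np.array([np.cos(np.radians(yaw)),np.sin(np.radians(yaw)),0]);x=np.array([0,0,-1.]);return np.stack([x,y,np.cross(x,y)],1)
def delta(Rt,pt=None,s=None):
    s=s or monitor.read_state();Rc=R.from_rotvec(s['tcp_rot'])
    w=np.degrees((R.from_matrix(Rt)*Rc.inv()).as_rotvec())
    print('w',w.round(2), 'd' ,None if pt is None else ((np.array(pt)-s['tool_pos'])*1000).round(1))
E
python3 - <<'E'
from h import *
Rt=np.stack([-a,-ey,-ex],1);g=np.array([.541,.211,.054])+.018*ex+.079*a
print(g,a)
delta(Rt,g+.095*a)
delta(Rt,g+.005*a)
E
```

```text
[0.59818349 0.1910866  0.10783777] [ 0.54871588 -0.19108308  0.81387846]
w [  0.49  36.1  -35.76] d [ 113.3   17.1 -138. ]
w [  0.49  36.1  -35.76] d [  63.9   34.3 -211.3]
```

Emit:
play_rows([
  {"wx": 0, "wy": 6, "wz": -6, "x": 20, "y": 3, "z": 0, "fingers": -0.6},
  {"wx": 0, "wy": 12, "wz": -12, "x": 40, "y": 6, "z": -20, "fingers": -0.6},
  {"wx": 0, "wy": 18, "wz": -18, "x": 60, "y": 9, "z": -50, "fingers": -0.6},
  {"wx": 0, "wy": 24, "wz": -24, "x": 80, "y": 12, "z": -80, "fingers": -0.6},
  {"wx": 0, "wy": 30, "wz": -30, "x": 100, "y": 15, "z": -110, "fingers": -0.6},
  {"wx": 0.5, "wy": 36.1, "wz": -35.8, "x": 113, "y": 17, "z": -138, "fingers": -0.6},
  {"wx": 0.5, "wy": 36.1, "wz": -35.8, "x": 113, "y": 17, "z": -138, "fingers": -0.6},
  {"wx": 0.5, "wy": 36.1, "wz": -35.8, "x": 113, "y": 17, "z": -138, "fingers": -0.6},
  {"wx": 0.5, "wy": 36.1, "wz": -35.8, "x": 113, "y": 17, "z": -138, "fingers": -0.6},
  {"wx": 0.5, "wy": 36.1, "wz": -35.8, "x": 113, "y": 17, "z": -138, "fingers": -0.6},
])

```text
time: 4.18
tool_pos: [0.6504, 0.1751, 0.1887]
tcp_rot: [-1.306, 0.215, 2.518]
wrist_force: [0.2, -0.7, 0.3]
width: 0.803
```

Run:
```python
from h import *
d=cam("wrist","w4.png")
s=monitor.read_state();print(s['q'].round(3),s['tool_pos'],s['joint_vel'].round(3),s['width'])
Rt=np.stack([-a,-ey,-ex],1);g=np.array([.541,.211,.054])+.018*ex+.079*a
delta(Rt,g+.095*a)
delta(Rt,g+.005*a)
```

```text
[0.105 0.645 1.297 0.255 1.761 1.985] [0.65030507 0.17509226 0.18819493] [-0.001  0.015  0.004 -0.002  0.001  0.002] 0.8012197619282497
w [-0.1   0.32 -0.09] d [ 0.  -2.2 -3. ]
w [-0.1   0.32 -0.09] d [-49.4  15.  -76.3]
```

View pics/w4.png

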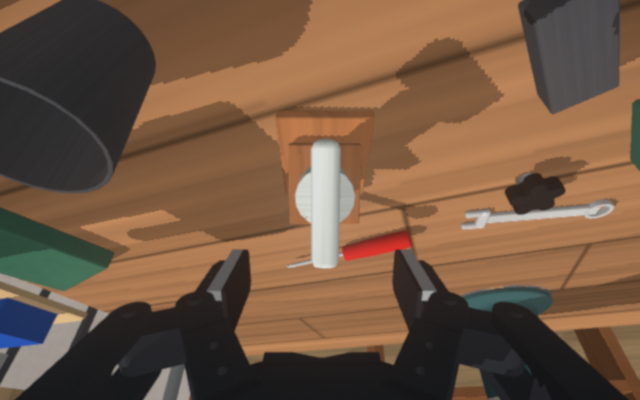

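Emit:
play_rows([
  {"wx": 0, "wy": 0, "wz": 0, "x": -10, "y": 3, "z": -15, "fingers": -0.6},
  {"wx": 0, "wy": 0, "wz": 0, "x": -22, "y": 7, "z": -33, "fingers": -0.6},
  {"wx": 0, "wy": 0, "wz": 0, "x": -34, "y": 11, "z": -51, "fingers": -0.6},
  {"wx": 0, "wy": 0, "wz": 0, "x": -44, "y": 14, "z": -67, "fingers": -0.6},
  {"wx": 0, "wy": 0, "wz": 0, "x": -49, "y": 16, "z": -74, "fingers": -0.6},
  {"wx": 0, "wy": 0, "wz": 0, "x": -49, "y": 16, "z": -74, "fingers": -0.6},
  {"wx": 0, "wy": 0, "wz": 0, "x": -49, "y": 16, "z": -74, "fingers": -0.6},
])

```text
time: 5.1
tool_pos: [0.6019, 0.1906, 0.1121]
tcp_rot: [-1.301, 0.217, 2.519]
wrist_force: [-0.1, -0.2, 0.7]
width: 0.8
```

Run:
```python
from h import *
d=cam("wrist","w5.png")
s=monitor.read_state();print(s['tool_pos'],s['wrist_force'])
Rt=np.stack([-a,-ey,-ex],1);g=np.array([.541,.211,.054])+.018*ex+.079*a
delta(Rt,g+.005*a)
```

```text
[0.60203341 0.19049633 0.11210145] [ 0.24605356 -0.56633189  0.31392913]
w [-0.09  0.16 -0.01] d [-1.1 -0.4 -0.2]
```

View pics/w5.png

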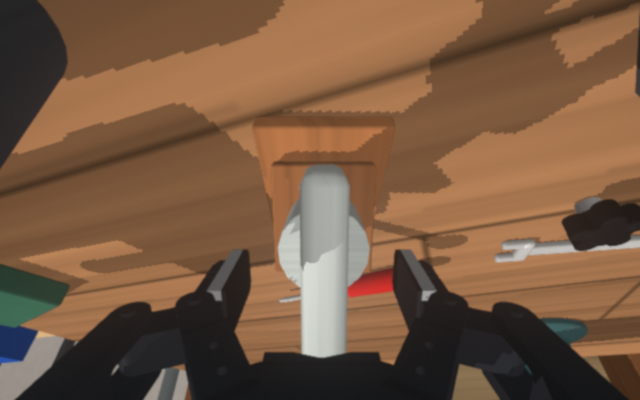

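The wing lies centred between the jaws (x of about 325 against pads at 249 and 397). Closing.

Emit:
play_rows([
  {"wx": 0, "wy": 0, "wz": 0, "x": 0, "y": 0, "z": 0, "fingers": 0.2},
  {"wx": 0, "wy": 0, "wz": 0, "x": 0, "y": 0, "z": 0, "fingers": 0.5},
  {"wx": 0, "wy": 0, "wz": 0, "x": 0, "y": 0, "z": 0, "fingers": 1},
  {"wx": 0, "wy": 0, "wz": 0, "x": 0, "y": 0, "z": 0, "fingers": 1},
  {"wx": 0, "wy": 0, "wz": 0, "x": 0, "y": 0, "z": 0, "fingers": 1},
  {"wx": 0, "wy": 0, "wz": 0, "x": 0, "y": 0, "z": 0, "fingers": 1},
  {"wx": 0, "wy": 0, "wz": 0, "x": 0, "y": 0, "z": 0, "fingers": 1},
], grip_force=60)

```text
time: 6.02
tool_pos: [0.6013, 0.1904, 0.1116]
tcp_rot: [-1.299, 0.217, 2.52]
wrist_force: [1.0, -1.5, 3.7]
width: 0.224
```

Emit:
play_rows([
  {"wx": 0, "wy": 0, "wz": 0, "x": 3, "y": -1, "z": 4, "fingers": 1},
  {"wx": 0, "wy": 0, "wz": 0, "x": 7, "y": -2, "z": 10, "fingers": 1},
  {"wx": 0, "wy": 0, "wz": 0, "x": 13, "y": -5, "z": 19, "fingers": 1},
  {"wx": 0, "wy": 0, "wz": 0, "x": 19, "y": -7, "z": 28, "fingers": 1},
  {"wx": 0, "wy": 0, "wz": 0, "x": 25, "y": -9, "z": 37, "fingers": 1},
  {"wx": 0, "wy": 0, "wz": 0, "x": 31, "y": -11, "z": 46, "fingers": 1},
  {"wx": 0, "wy": 0, "wz": 0, "x": 38, "y": -13, "z": 56, "fingers": 1},
  {"wx": 0, "wy": 0, "wz": 0, "x": 44, "y": -15, "z": 70, "fingers": 1},
  {"wx": 0, "wy": 0, "wz": 0, "x": 44, "y": -15, "z": 90, "fingers": 1},
  {"wx": 0, "wy": 0, "wz": 0, "x": 44, "y": -15, "z": 110, "fingers": 1},
  {"wx": 0, "wy": 0, "wz": 0, "x": 44, "y": -15, "z": 110, "fingers": 1},
])

```text
time: 7.4
tool_pos: [0.6462, 0.1759, 0.2247]
tcp_rot: [-1.305, 0.215, 2.517]
wrist_force: [-0.1, -0.4, -4.2]
width: 0.22
```

Run:
```python
from h import *
d=cam("side","s6.png")
s=monitor.read_state();print(s['q'].round(3),s['tool_pos'],s['wrist_force'])
delta(down(-104),[.5112,-.1759,.30])
```

```text
[0.107 0.613 1.283 0.259 1.807 1.999] [0.64566618 0.17573872 0.22307993] [ 0.36393063 -0.06963183 -3.41229541]
w [-10.24 -33.81   4.94] d [-134.5 -351.6   76.9]
```

View pics/s6.png

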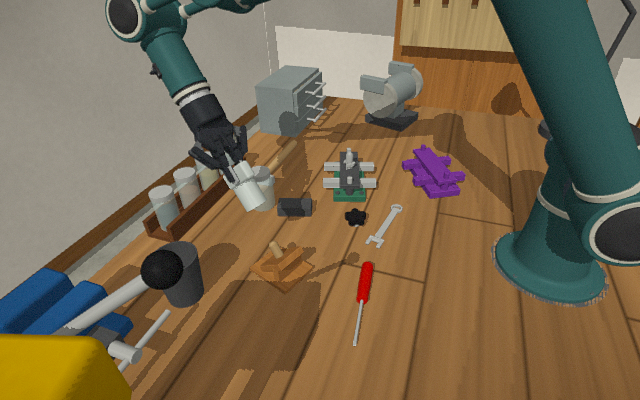

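The knob is held and the dowel is bare. Next I carry it above the stud and bring it upright.

Emit:
play_rows([
  {"wx": -1, "wy": -3, "wz": 0.5, "x": -5, "y": -15, "z": 30, "fingers": 1},
  {"wx": -2, "wy": -8, "wz": 1, "x": -15, "y": -40, "z": 60, "fingers": 1},
  {"wx": -4, "wy": -13, "wz": 2, "x": -33, "y": -85, "z": 77, "fingers": 1},
  {"wx": -5.5, "wy": -18, "wz": 3, "x": -50, "y": -130, "z": 77, "fingers": 1},
  {"wx": -7, "wy": -23, "wz": 3.5, "x": -68, "y": -180, "z": 77, "fingers": 1},
  {"wx": -8.5, "wy": -28, "wz": 4, "x": -88, "y": -230, "z": 77, "fingers": 1},
  {"wx": -10.2, "wy": -33.8, "wz": 4.9, "x": -106, "y": -280, "z": 77, "fingers": 1},
  {"wx": -10.2, "wy": -33.8, "wz": 4.9, "x": -123, "y": -320, "z": 77, "fingers": 1},
  {"wx": -10.2, "wy": -33.8, "wz": 4.9, "x": -132, "y": -345, "z": 77, "fingers": 1},
  {"wx": -10.2, "wy": -33.8, "wz": 4.9, "x": -134.5, "y": -351, "z": 77, "fingers": 1},
  {"wx": -10.2, "wy": -33.8, "wz": 4.9, "x": -134.5, "y": -351, "z": 77, "fingers": 1},
  {"wx": -10.2, "wy": -33.8, "wz": 4.9, "x": -134.5, "y": -351, "z": 77, "fingers": 1},
  {"wx": -10.2, "wy": -33.8, "wz": 4.9, "x": -134.5, "y": -351, "z": 77, "fingers": 1},
])

```text
time: 9.07
tool_pos: [0.5109, -0.1745, 0.2981]
tcp_rot: [-2.087, 0.256, 2.095]
wrist_force: [0.6, -0.5, -3.6]
width: 0.223
```

Run:
```python
from h import *
import pickle
for n in("side","top","wrist"):
    d=cam(n,n+"7.png"); pickle.dump(d,open(n+"7.pkl","wb"))
s=monitor.read_state();print(s['q'].round(3),s['tool_pos'],s['wrist_force'],s['width'])
delta(down(-104),[.5112,-.1759,.30])
big=cv2.resize(cv2.imread('pics/side7.png')[60:220,270:430],None,fx=3.7,fy=3.7);cv2.imwrite('pics/side7z.png',big)
```

```text
[-3.760e-01 -1.600e-02  1.834e+00 -1.000e-03  1.327e+00  1.440e+00] [ 0.51082981 -0.17486949  0.29824585] [-0.39726352  1.12882722 -3.53350771] 0.22573942871958275
w [-0.04 -0.2   0.03] d [ 0.4 -1.   1.8]
```

View pics/side7z.png

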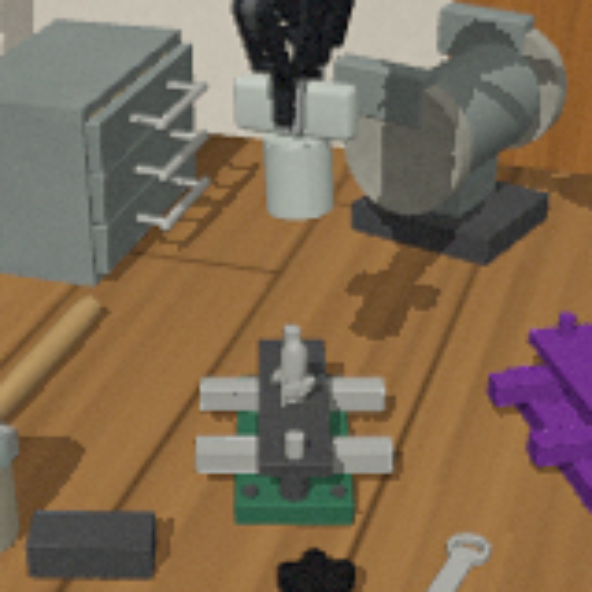

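View pics/wrist7.png

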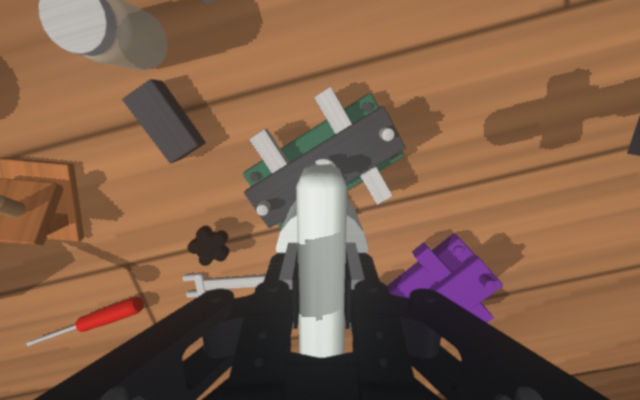

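View pics/top7.png

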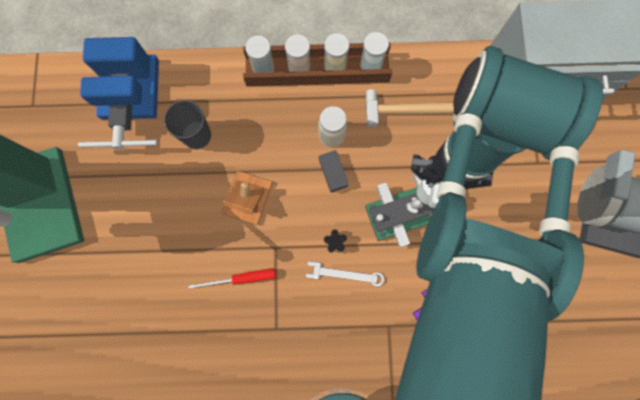

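Run:
```python
from h import *
import pickle
from scipy.optimize import least_squares
d=pickle.load(open("side7.pkl","rb"));W=cloud(d)
hsv=cv2.cvtColor(d['frame'],cv2.COLOR_RGB2HSV)
w=W[75:125,325:375];m=(hsv[75:125,325:375,1]<50)&(abs(w[...,0]-.51)<.08)&(abs(w[...,1]+.175)<.08)
Q=w[m];print(len(Q),Q.min(0).round(3),Q.max(0).round(3))
for lo,hi in((.222,.245),(.245,.265),(.222,.265)):
    H=Q[(Q[:,2]>lo)&(Q[:,2]<hi)]
    r=least_squares(lambda x:np.hypot(H[:,0]-x[0],H[:,1]-x[1])*1000-24,[.51,-.175],loss='soft_l1',x_scale=.001);print(lo,r.x.round(4),len(H),np.sqrt(np.mean(r.fun**2)).round(2))
wg=Q[Q[:,2]>.275];u=np.array([np.cos(np.radians(-14)),np.sin(np.radians(-14))]);print('wing along',(wg[:,:2]@u).min(),(wg[:,:2]@u).max(),'tcp',np.array([.5109,-.1748])@u, 'stud', np.array([.5112,-.1759])@u)
# stud in side view
S=cloud(pickle.load(open('side0.pkl','rb')));w=S[140:185,335:365].reshape(-1,3)
for lo,hi,rr in((.078,.098,10),):
    H=w[(w[:,2]>lo)&(w[:,2]<hi)&(abs(w[:,0]-.511)<.03)&(abs(w[:,1]+.176)<.03)]
    r=least_squares(lambda x:np.hypot(H[:,0]-x[0],H[:,1]-x[1])*1000-rr,[.51,-.175],loss='soft_l1',x_scale=.001);print('stud side',r.x.round(4),len(H))
d=pickle.load(open("wrist7.pkl","rb"));W=cloud(d);w=W[160:260,290:360];k=(w[...,2]>.30)&(w[...,2]<.33);q=w[k]
if len(q): 
    v=np.array([-u[1],u[0]]);print('wrist wing along',(q[:,:2]@u).min(),(q[:,:2]@u).max(),'across',(q[:,:2]@v).min(),(q[:,:2]@v).max(),'stud across',np.array([.5112,-.1759])@v,q[:,2].max())
```

```text
973 [ 0.468 -0.189  0.216] [ 0.559 -0.124  0.338]
0.222 [ 0.5101 -0.1733] 153 1.38
0.245 [ 0.5119 -0.1737] 139 1.28
0.222 [ 0.511  -0.1735] 292 1.47
wing along 0.49335326309859695 0.5851344965795228 tcp 0.5380120339052286 stud 0.538569236708271
stud side [ 0.5121 -0.1753] 45
wrist wing along 0.5507135801132053 0.5866664292002327 across -0.05561732357187902 -0.03618705154548876 stud across -0.047004545221397645 0.3073730893799471
```

Emit:
play_rows([
  {"wx": 0, "wy": -0.2, "wz": 0, "x": 0, "y": -1, "z": -20, "fingers": 1},
  {"wx": 0, "wy": -0.2, "wz": 0, "x": 0, "y": -1, "z": -45, "fingers": 1},
  {"wx": 0, "wy": -0.2, "wz": 0, "x": 0, "y": -1, "z": -70, "fingers": 1},
  {"wx": 0, "wy": -0.2, "wz": 0, "x": 0, "y": -1, "z": -90, "fingers": 1},
  {"wx": 0, "wy": -0.2, "wz": 0, "x": 0, "y": -1, "z": -100, "fingers": 1},
  {"wx": 0, "wy": -0.2, "wz": 0, "x": 0, "y": -1, "z": -100, "fingers": 1},
  {"wx": 0, "wy": -0.2, "wz": 0, "x": 0, "y": -1, "z": -100, "fingers": 1},
  {"wx": 0, "wy": -0.2, "wz": 0, "x": 0, "y": -1, "z": -100, "fingers": 1},
])

```text
time: 10.22
tool_pos: [0.5113, -0.1767, 0.1996]
tcp_rot: [-2.093, 0.258, 2.089]
wrist_force: [-0.3, 0.3, -4.1]
width: 0.224
```

Run:
```python
from h import *
import pickle
d=cam("side","side8.png");pickle.dump(d,open("side8.pkl","wb"))
s=monitor.read_state();print(s['tool_pos'],s['wrist_force'])
delta(down(-104),[.5112,-.1759,.15])
big=cv2.resize(cv2.imread('pics/side8.png')[90:220,280:420],None,fx=4,fy=4,interpolation=cv2.INTER_CUBIC);cv2.imwrite('pics/side8z.png',big)
```

```text
[ 0.51119466 -0.17670808  0.1993707 ] [-0.04420226  0.58339835 -4.0072977 ]
w [0.   0.1  0.09] d [  0.    0.8 -49.4]
```

View pics/side8z.png

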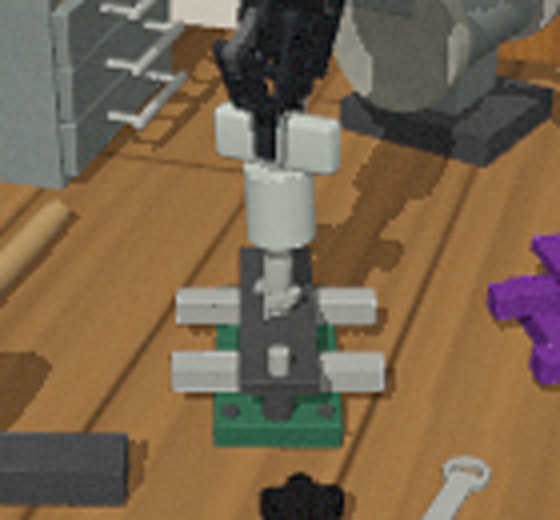

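The hub is centred over the stud (281 against 279 in the zoomed view). Lowering.

Emit:
play_rows([
  {"wx": 0, "wy": 0, "wz": 0, "x": 0, "y": 0.3, "z": -6, "fingers": 1},
  {"wx": 0, "wy": 0, "wz": 0, "x": 0, "y": 0.3, "z": -12, "fingers": 1},
  {"wx": 0, "wy": 0, "wz": 0, "x": 0, "y": 0.3, "z": -18, "fingers": 1},
  {"wx": 0, "wy": 0, "wz": 0, "x": 0, "y": 0.3, "z": -24, "fingers": 1},
  {"wx": 0, "wy": 0, "wz": 0, "x": 0, "y": 0.3, "z": -30, "fingers": 1},
  {"wx": 0, "wy": 0, "wz": 0, "x": 0, "y": 0.3, "z": -30, "fingers": 1},
  {"wx": 0, "wy": 0, "wz": 0, "x": 0, "y": 0.3, "z": -30, "fingers": 1},
])

```text
time: 11.15
tool_pos: [0.5108, -0.1762, 0.1683]
tcp_rot: [-2.091, 0.258, 2.09]
wrist_force: [1.8, 0.4, -4.2]
width: 0.224
```

Emit:
play_rows([
  {"wx": 0, "wy": 0, "wz": 0, "x": 0, "y": 0, "z": -5, "fingers": 1},
  {"wx": 0, "wy": 0, "wz": 0, "x": 0, "y": 0, "z": -10, "fingers": 1},
  {"wx": 0, "wy": 0, "wz": 0, "x": 0, "y": 0, "z": -14, "fingers": 1},
  {"wx": 0, "wy": 0, "wz": 0, "x": 0, "y": 0, "z": -17, "fingers": 1},
  {"wx": 0, "wy": 0, "wz": 0, "x": 0, "y": 0, "z": -19, "fingers": 1},
  {"wx": 0, "wy": 0, "wz": 0, "x": 0, "y": 0, "z": -19, "fingers": 1},
])

```text
time: 11.9
tool_pos: [0.5113, -0.1764, 0.1517]
tcp_rot: [-2.092, 0.258, 2.089]
wrist_force: [-2.5, 1.7, 9.7]
width: 0.226
```

Contact at TCP z 0.152, roughly 14 N, which matches the lugs resting on the landings. Releasing and rising clear.

Emit:
play_rows([
  {"wx": 0, "wy": 0, "wz": 0, "x": 0, "y": 0, "z": 1.5, "fingers": 1},
  {"wx": 0, "wy": 0, "wz": 0, "x": 0, "y": 0, "z": 1.5, "fingers": 0.2},
  {"wx": 0, "wy": 0, "wz": 0, "x": 0, "y": 0, "z": 1.5, "fingers": -0.3},
  {"wx": 0, "wy": 0, "wz": 0, "x": 0, "y": 0, "z": 1.5, "fingers": -0.3},
  {"wx": 0, "wy": 0, "wz": 0, "x": 0, "y": 0, "z": 15, "fingers": -0.3},
  {"wx": 0, "wy": 0, "wz": 0, "x": 0, "y": 0, "z": 35, "fingers": -0.3},
  {"wx": 0, "wy": 0, "wz": 0, "x": 0, "y": 0, "z": 65, "fingers": -0.3},
  {"wx": 0, "wy": 0, "wz": 0, "x": 0, "y": 0, "z": 80, "fingers": -0.3},
  {"wx": 0, "wy": 0, "wz": 0, "x": 0, "y": 0, "z": 80, "fingers": -0.3},
  {"wx": 0, "wy": 0, "wz": 0, "x": 0, "y": 0, "z": 80, "fingers": -0.3},
])

```text
time: 13.15
tool_pos: [0.51, -0.1759, 0.2283]
tcp_rot: [-2.089, 0.257, 2.092]
wrist_force: [-0.7, 0.4, -0.4]
width: 0.651
```

Run:
```python
from h import *
import pickle
for n in("side","wrist"):
    d=cam(n,n+"9.png"); pickle.dump(d,open(n+"9.pkl","wb"))
s=monitor.read_state();print(s['time'],s['q'].round(3),s['tool_pos'],s['wrist_force'],s['width'])
W=cloud(d);top=(abs(W[...,0]-.511)<.07)&(abs(W[...,1]+.176)<.07)&(W[...,2]>.14)&(W[...,2]<.18)
ys,xs=np.nonzero(top);print('px',xs.min(),xs.max(),ys.min(),ys.max())
Q=W[top];Q=Q[Q[:,2]>.152];c=Q.mean(0);n=np.linalg.svd(Q-c)[2][2];print(n.round(3),c.round(4),np.percentile(Q[:,2],[1,50,99]).round(4))
print(cv2.minAreaRect((Q[:,:2]*1000).astype(np.float32)))
big=cv2.resize(cv2.imread('pics/side9.png')[90:220,280:420],None,fx=4,fy=4,interpolation=cv2.INTER_CUBIC);cv2.imwrite('pics/side9z.png',big)
```

```text
13.25 [-3.790e-01  2.700e-02  1.922e+00  1.000e-03  1.196e+00  1.438e+00] [ 0.50971735 -0.17581241  0.22779752] [ 0.71141569  0.26808927 -1.13379914] 0.6448487138485388
px 301 333 151 285
[0.005 0.019 1.   ] [ 0.514  -0.1732  0.1582] [0.1532 0.1586 0.1606]
((510.3877258300781, -172.17503356933594), (20.073139190673828, 90.1956787109375), 75.1211166381836)
```

View pics/side9z.png

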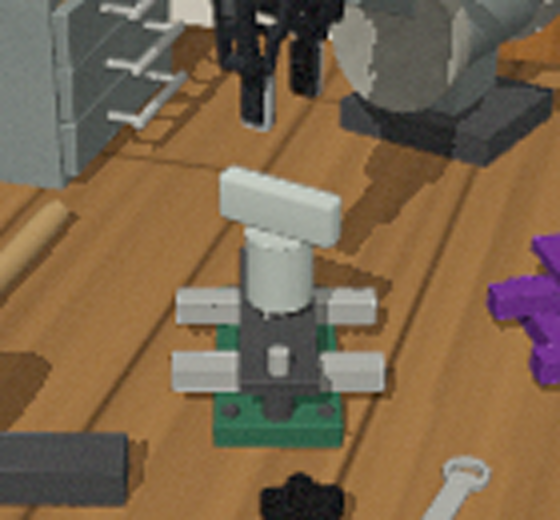

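View pics/wrist9.png

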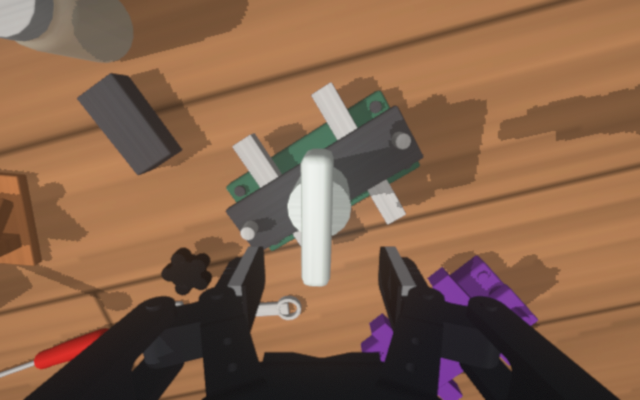

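The knob stands upright on the stud at 1° lean, wing top at 0.159 (expected 0.160), wing yaw about -14.5°. Now I regrip it from above.

Emit:
play_rows([
  {"wx": 0, "wy": 0, "wz": -0.5, "x": 1, "y": 1, "z": -20, "fingers": -0.3},
  {"wx": 0, "wy": 0, "wz": -0.5, "x": 1, "y": 1, "z": -40, "fingers": -0.3},
  {"wx": 0, "wy": 0, "wz": -0.5, "x": 1, "y": 1, "z": -60, "fingers": -0.3},
  {"wx": 0, "wy": 0, "wz": -0.5, "x": 1, "y": 1, "z": -74, "fingers": -0.3},
  {"wx": 0, "wy": 0, "wz": -0.5, "x": 1, "y": 1, "z": -79, "fingers": -0.3},
  {"wx": 0, "wy": 0, "wz": -0.5, "x": 1, "y": 1, "z": -79, "fingers": 0.2},
  {"wx": 0, "wy": 0, "wz": -0.5, "x": 1, "y": 1, "z": -79, "fingers": 0.5},
  {"wx": 0, "wy": 0, "wz": -0.5, "x": 1, "y": 0, "z": -79, "fingers": 1},
  {"wx": 0, "wy": 0, "wz": -0.5, "x": 1, "y": 0, "z": -79, "fingers": 1},
  {"wx": 0, "wy": 0, "wz": -0.5, "x": 1, "y": 0, "z": -79, "fingers": 1},
  {"wx": 0, "wy": 0, "wz": -0.5, "x": 1, "y": 0, "z": -79, "fingers": 1},
])

```text
time: 14.62
tool_pos: [0.5122, -0.1762, 0.1512]
tcp_rot: [-2.087, 0.266, 2.084]
wrist_force: [-0.0, 1.7, 4.9]
width: 0.224
```

Run:
```python
from h import *
s=monitor.read_state();print(s['time'],s['tool_pos'],s['wrist_force'],s['torque'],s['width'])
delta(down(-104),[.5112,-.1759,.149])
```

```text
14.625 [ 0.51222249 -0.17616095  0.15115827] [-0.02146055  1.68413253  4.85932921] [ 0.43885084 -0.01220308 -0.03607884] 0.22423148990732678
w [-0.02  0.09  0.59] d [-1.   0.3 -2.2]
```

Emit:
play_rows([
  {"wx": 0, "wy": 0, "wz": 5, "x": -0.5, "y": 0, "z": -0.5, "fingers": 1},
  {"wx": 0, "wy": 0, "wz": 12, "x": -1, "y": 0, "z": -1, "fingers": 1},
  {"wx": 0, "wy": 0, "wz": 20, "x": -1, "y": 0, "z": -1, "fingers": 1},
  {"wx": 0, "wy": 0, "wz": 28, "x": -1, "y": 0, "z": -1, "fingers": 1},
  {"wx": 0, "wy": 0, "wz": 36, "x": -1, "y": 0, "z": -1, "fingers": 1},
  {"wx": 0, "wy": 0, "wz": 42, "x": -1, "y": 0, "z": -1, "fingers": 1},
  {"wx": 0, "wy": 0, "wz": 42, "x": -1, "y": 0, "z": -1, "fingers": 1},
], grip_force=50)

```text
time: 15.5
tool_pos: [0.5114, -0.1755, 0.1494]
tcp_rot: [1.958, 0.477, -1.954]
wrist_force: [4.2, 3.3, 0.9]
width: 0.228
```

Run:
```python
from h import *
s=monitor.read_state();print(s['time'],s['tool_pos'],s['wrist_force'],s['torque'],s['width'])
delta(down(-44),[.5112,-.1759,.149])
```

```text
15.5 [ 0.5113638  -0.17547365  0.14943398] [4.21550831 3.25521778 0.86304472] [ 1.03316933 -0.69110506  0.05778901] 0.2275554742984343
w [-0.11  0.07 18.68] d [-0.2 -0.4 -0.4]
```

Emit:
play_rows([
  {"wx": 0, "wy": 0, "wz": 6, "x": 0, "y": 0, "z": -1, "fingers": 1},
  {"wx": 0, "wy": 0, "wz": 12, "x": 0, "y": 0, "z": -1.5, "fingers": 1},
  {"wx": 0, "wy": 0, "wz": 18, "x": 0, "y": 0, "z": -2, "fingers": 1},
  {"wx": 0, "wy": 0, "wz": 18, "x": 0, "y": 0, "z": -3, "fingers": 1},
  {"wx": 0, "wy": 0, "wz": 18, "x": 0, "y": 0, "z": -4, "fingers": 1},
])

```text
time: 16.12
tool_pos: [0.5114, -0.1754, 0.145]
tcp_rot: [1.759, 0.733, -1.756]
wrist_force: [4.5, 4.7, -0.9]
width: 0.225
```

Run:
```python
from h import *
s=monitor.read_state();print(s['time'],s['tool_pos'],s['wrist_force'],s['torque'],s['width'])
delta(down(-44),[.5112,-.1759,.137])
```

```text
16.125 [ 0.51135832 -0.17543677  0.14500627] [ 4.53832871  4.6919217  -0.89682422] [ 0.87193194 -0.851042   -0.00106106] 0.2248372374878883
w [-0.09  0.07  0.74] d [-0.2 -0.5 -8. ]
```

The force stays near zero while z sinks, so the lugs are in the gap. Lowering the rest of the way.

Emit:
play_rows([
  {"wx": 0, "wy": 0, "wz": 0, "x": 0, "y": -0.4, "z": -3, "fingers": 1},
  {"wx": 0, "wy": 0, "wz": 0, "x": 0, "y": -0.4, "z": -5, "fingers": 1},
  {"wx": 0, "wy": 0, "wz": 0, "x": 0, "y": -0.4, "z": -6.5, "fingers": 1},
  {"wx": 0, "wy": 0, "wz": 0, "x": 0, "y": -0.4, "z": -8, "fingers": 1},
  {"wx": 0, "wy": 0, "wz": 0, "x": 0, "y": -0.4, "z": -8, "fingers": 1},
])

```text
time: 16.75
tool_pos: [0.5117, -0.1755, 0.1382]
tcp_rot: [1.76, 0.734, -1.755]
wrist_force: [2.8, 6.9, 5.1]
width: 0.223
```

Run:
```python
from h import *
s=monitor.read_state();print(s['time'],s['tool_pos'],s['wrist_force'],s['torque'],s['width'])
```

```text
16.75 [ 0.51168475 -0.17554481  0.13818829] [2.83311032 6.88198775 5.07691242] [ 1.27738086 -0.35786644 -0.00163449] 0.22265747320382948
```

Emit:
play_rows([
  {"wx": 0, "wy": 0, "wz": 4, "x": 0, "y": 0, "z": -0.5, "fingers": 1},
  {"wx": 0, "wy": 0, "wz": 8, "x": 0, "y": 0, "z": -1, "fingers": 1},
  {"wx": 0, "wy": 0, "wz": 8, "x": 0, "y": 0, "z": -1, "fingers": 1},
])

```text
time: 17.12
tool_pos: [0.5116, -0.1754, 0.1374]
tcp_rot: [1.666, 0.836, -1.662]
wrist_force: [2.1, 7.4, 7.0]
width: 0.228
```

Run:
```python
from h import *
s=monitor.read_state();print(s['time'],s['tool_pos'],s['wrist_force'],s['torque'],s['width'],s['q'].round(3))
delta(down(-44),[.5112,-.1759,.137])
```

```text
17.125 [ 0.51160536 -0.17541013  0.13744011] [2.10195606 7.41371105 6.97660186] [ 1.34577732 -0.22284647  0.01247026] 0.2278993822903169 [-0.378  0.114  2.007  0.003  1.02   0.261]
w [-0.12  0.09 -7.29] d [-0.4 -0.5 -0.4]
```

Emit:
play_rows([
  {"wx": 0, "wy": 0, "wz": 0, "x": 0, "y": 0, "z": 1, "fingers": 0.3},
  {"wx": 0, "wy": 0, "wz": 0, "x": 0, "y": 0, "z": 1, "fingers": -0.3},
  {"wx": 0, "wy": 0, "wz": 0, "x": 0, "y": 0, "z": 1, "fingers": -0.3},
  {"wx": 0, "wy": 0, "wz": 0, "x": 0, "y": 0, "z": 25, "fingers": -0.3},
  {"wx": 0, "wy": 0, "wz": 0, "x": 0, "y": 0, "z": 60, "fingers": -0.3},
  {"wx": 0, "wy": 0, "wz": 0, "x": 0, "y": 0, "z": 80, "fingers": -0.3},
  {"wx": 0, "wy": 0, "wz": 0, "x": 0, "y": 0, "z": 80, "fingers": -0.3},
  {"wx": 0, "wy": 0, "wz": 0, "x": 0, "y": 0, "z": 80, "fingers": -0.3},
])

```text
time: 18.12
tool_pos: [0.5098, -0.1764, 0.215]
tcp_rot: [1.661, 0.838, -1.664]
wrist_force: [-0.0, 0.6, -0.9]
width: 0.653
```

```bash
cat > look.py <<'E'
from h import *
import pickle,sys
k=sys.argv[1];lo=float(sys.argv[2])
for n in("side","wrist"):
    d=cam(n,n+k+".png"); pickle.dump(d,open(n+k+".pkl","wb"))
s=monitor.read_state();print(s['time'],s['q'].round(3),s['tool_pos'],s['wrist_force'],s['width'])
W=cloud(d);top=(abs(W[...,0]-.511)<.07)&(abs(W[...,1]+.176)<.07)&(W[...,2]>lo)&(W[...,2]<.18)
Q=W[top];c=Q.mean(0);n=np.linalg.svd(Q-c)[2][2];print(n.round(3),c.round(4),np.percentile(Q[:,2],[1,50,99]).round(4))
print(cv2.minAreaRect((Q[:,:2]*1000).astype(np.float32)))
q=W[(abs(W[...,0]-.511)<.1)&(abs(W[...,1]+.176)<.1)&(W[...,2]>.05)&(W[...,2]<.062)];print('strap z',np.median(q[:,2]),len(q))
big=cv2.resize(cv2.imread('pics/side%s.png'%k)[90:220,280:420],None,fx=4,fy=4,interpolation=cv2.INTER_CUBIC);cv2.imwrite('pics/side%sz.png'%k,big)
E
python3 look.py 10 .138
```

```text
18.225 [-0.379  0.038  1.936 -0.     1.172  0.26 ] [ 0.50956088 -0.17625223  0.21450865] [-0.39118959 -0.42364869 -0.52360363] 0.6501074437429422
[-0.001  0.01   1.   ] [ 0.5134 -0.1739  0.1465] [0.1413 0.147  0.1488]
((511.3726806640625, -176.76315307617188), (90.1598892211914, 20.060598373413086), 53.568355560302734)
strap z 0.05661847656751484 8257
```

View pics/side10z.png

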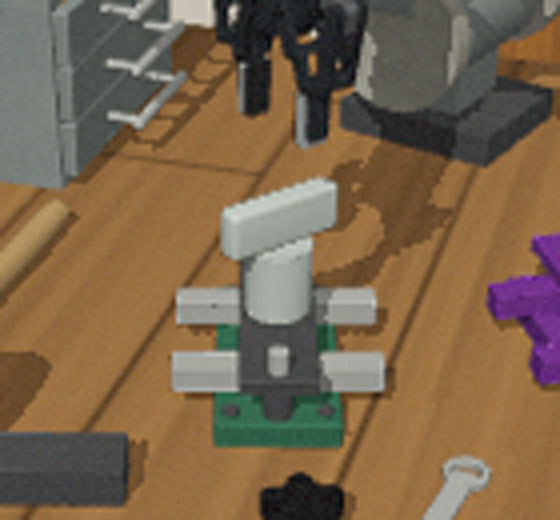

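View pics/wrist10.png

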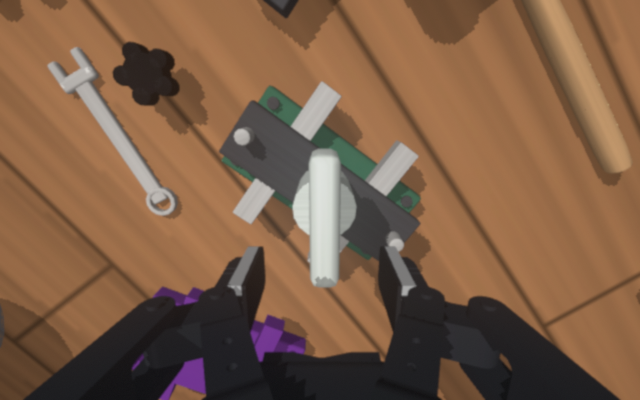

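The click shows in the measurements: wing top 0.147 (expected 0.148), upright, wing yaw 53.6°. Gripping for the clockwise turn.

Emit:
play_rows([
  {"wx": 0, "wy": 0, "wz": 0, "x": 1, "y": 0, "z": -20, "fingers": -0.3},
  {"wx": 0, "wy": 0, "wz": 0, "x": 1, "y": 0, "z": -40, "fingers": -0.3},
  {"wx": 0, "wy": 0, "wz": 0, "x": 1, "y": 0, "z": -60, "fingers": -0.3},
  {"wx": 0, "wy": 0, "wz": 0, "x": 1, "y": 0, "z": -72, "fingers": -0.3},
  {"wx": 0, "wy": 0, "wz": 0, "x": 1, "y": 0, "z": -77, "fingers": -0.3},
  {"wx": 0, "wy": 0, "wz": 0, "x": 1, "y": 0, "z": -77, "fingers": 0.2},
  {"wx": 0, "wy": 0, "wz": 0, "x": 1, "y": 0, "z": -77, "fingers": 0.5},
  {"wx": 0, "wy": 0, "wz": 0, "x": 1, "y": 0, "z": -77, "fingers": 1},
  {"wx": 0, "wy": 0, "wz": 0, "x": 1, "y": 0, "z": -77, "fingers": 1},
  {"wx": 0, "wy": 0, "wz": 0, "x": 1, "y": 0, "z": -77, "fingers": 1},
  {"wx": 0, "wy": 0, "wz": 0, "x": 1, "y": 0, "z": -77, "fingers": 1},
], grip_force=60)

```text
time: 19.6
tool_pos: [0.512, -0.1766, 0.1398]
tcp_rot: [1.662, 0.836, -1.662]
wrist_force: [-0.4, 0.6, 3.7]
width: 0.225
```

Run:
```python
from h import *
s=monitor.read_state();print(s['time'],s['tool_pos'],s['wrist_force'],s['torque'],s['width'],s['q'].round(3))
delta(down(-37),[.5112,-.1764,.137])
```

```text
19.6 [ 0.51198825 -0.17661068  0.13981057] [-0.39102414  0.63968959  3.65462159] [ 0.22485573  0.03462185 -0.04392931] 0.2253334011036211 [-0.378  0.113  2.004  0.     1.025  0.26 ]
w [-0.    0.03 -0.41] d [-0.8  0.2 -2.8]
```

Emit:
play_rows([
  {"wx": 0, "wy": 0, "wz": -6, "x": -0.4, "y": 0, "z": -0.3, "fingers": 1},
  {"wx": 0, "wy": 0, "wz": -14, "x": -0.4, "y": 0, "z": -0.5, "fingers": 1},
  {"wx": 0, "wy": 0, "wz": -22, "x": -0.4, "y": 0, "z": -0.7, "fingers": 1},
  {"wx": 0, "wy": 0, "wz": -30, "x": -0.4, "y": 0, "z": -0.9, "fingers": 1},
  {"wx": 0, "wy": 0, "wz": -38, "x": -0.4, "y": 0, "z": -1.1, "fingers": 1},
  {"wx": 0, "wy": 0, "wz": -46, "x": -0.4, "y": 0, "z": -1.3, "fingers": 1},
  {"wx": 0, "wy": 0, "wz": -54, "x": -0.4, "y": 0, "z": -1.5, "fingers": 1},
  {"wx": 0, "wy": 0, "wz": -60, "x": -0.4, "y": 0, "z": -1.7, "fingers": 1},
  {"wx": 0, "wy": 0, "wz": -60, "x": -0.4, "y": 0, "z": -1.7, "fingers": 1},
])

```text
time: 20.72
tool_pos: [0.5123, -0.1776, 0.1387]
tcp_rot: [-2.166, 0.125, 2.16]
wrist_force: [-0.2, -0.7, 6.4]
width: 0.224
```

Run:
```python
from h import *
s=monitor.read_state();print(s['time'],s['tool_pos'],s['wrist_force'],s['torque'],s['width'],s['q'].round(3))
delta(down(-97),[.5112,-.1764,.137])
```

```text
20.725 [ 0.51233038 -0.1775678   0.13870008] [-0.19015134 -0.67700449  6.37496521] [-0.3590876  -0.01764447 -0.0800438 ] 0.22447870253202376 [-0.379  0.114  2.005 -0.     1.02   1.306]
w [ 0.09  0.15 -0.47] d [-1.1  1.2 -1.7]
```

Emit:
play_rows([
  {"wx": 0, "wy": 0, "wz": -6, "x": -0.5, "y": 0.5, "z": -0.3, "fingers": 1},
  {"wx": 0, "wy": 0, "wz": -14, "x": -0.5, "y": 0.5, "z": -0.5, "fingers": 1},
  {"wx": 0, "wy": 0, "wz": -22, "x": -0.5, "y": 0.5, "z": -0.7, "fingers": 1},
  {"wx": 0, "wy": 0, "wz": -30, "x": -0.5, "y": 0.5, "z": -0.9, "fingers": 1},
  {"wx": 0, "wy": 0, "wz": -38, "x": -0.5, "y": 0.5, "z": -1.1, "fingers": 1},
  {"wx": 0, "wy": 0, "wz": -45, "x": -0.5, "y": 0.5, "z": -1.3, "fingers": 1},
  {"wx": 0, "wy": 0, "wz": -50, "x": -0.5, "y": 0.5, "z": -1.4, "fingers": 1},
  {"wx": 0, "wy": 0, "wz": -50, "x": -0.5, "y": 0.5, "z": -1.4, "fingers": 1},
])

```text
time: 21.72
tool_pos: [0.5118, -0.1773, 0.1377]
tcp_rot: [-1.629, 0.874, 1.622]
wrist_force: [-0.5, -1.8, 7.3]
width: 0.223
```

Run:
```python
from h import *
s=monitor.read_state();print(s['time'],s['tool_pos'],s['wrist_force'],s['torque'],s['width'],s['q'].round(3))
delta(down(-147),[.5112,-.1764,.137])
```

```text
21.725 [ 0.51175864 -0.17731273  0.13773266] [-0.523018   -1.78415931  7.318325  ] [-0.44575956  0.29628119  0.02095326] 0.22340854468080285 [-3.790e-01  1.130e-01  2.007e+00 -1.000e-03  1.017e+00  2.178e+00]
w [ 0.12  0.17 -0.5 ] d [-0.6  0.9 -0.7]
```

Emit:
play_rows([
  {"wx": 0, "wy": 0, "wz": 0, "x": 0, "y": 0, "z": 1, "fingers": 0.3},
  {"wx": 0, "wy": 0, "wz": 0, "x": 0, "y": 0, "z": 1, "fingers": -0.3},
  {"wx": 0, "wy": 0, "wz": 0, "x": 0, "y": 0, "z": 1, "fingers": -0.3},
  {"wx": 0, "wy": 0, "wz": 0, "x": 0, "y": 0, "z": 30, "fingers": -0.3},
  {"wx": 0, "wy": 0, "wz": 0, "x": 0, "y": 0, "z": 70, "fingers": -0.3},
  {"wx": 0, "wy": 0, "wz": 10, "x": 0, "y": 0, "z": 80, "fingers": -0.3},
  {"wx": 0, "wy": 0, "wz": 20, "x": 0, "y": 0, "z": 80, "fingers": -0.3},
  {"wx": 0, "wy": 0, "wz": 30, "x": 0, "y": 0, "z": 80, "fingers": -0.3},
  {"wx": 0, "wy": 0, "wz": 40, "x": 0, "y": 0, "z": 80, "fingers": -0.3},
  {"wx": 0, "wy": 0, "wz": 50, "x": 0, "y": 0, "z": 80, "fingers": -0.3},
  {"wx": 0, "wy": 0, "wz": 60, "x": 0, "y": 0, "z": 80, "fingers": -0.3},
  {"wx": 0, "wy": 0, "wz": 70, "x": 0, "y": 0, "z": 80, "fingers": -0.3},
  {"wx": 0, "wy": 0, "wz": 80, "x": 0, "y": 0, "z": 80, "fingers": -0.3},
  {"wx": 0, "wy": 0, "wz": 90, "x": 0, "y": 0, "z": 80, "fingers": -0.3},
])

```text
time: 23.48
tool_pos: [0.5104, -0.1759, 0.2157]
tcp_rot: [1.885, 0.574, -1.887]
wrist_force: [-0.5, 0.0, 0.4]
width: 0.649
```

Emit:
play_rows([
  {"wx": 0, "wy": 0, "wz": 10, "x": 0, "y": 0, "z": 0, "fingers": -0.3},
  {"wx": 0, "wy": 0, "wz": 20, "x": 0, "y": 0, "z": 0, "fingers": -0.3},
  {"wx": 0, "wy": 0, "wz": 30, "x": 0, "y": 0, "z": 0, "fingers": -0.3},
  {"wx": 0, "wy": 0, "wz": 40, "x": 0, "y": 0, "z": 0, "fingers": -0.3},
  {"wx": 0, "wy": 0, "wz": 50, "x": 0, "y": 0, "z": 0, "fingers": -0.3},
  {"wx": 0, "wy": 0, "wz": 60, "x": 0, "y": 0, "z": 0, "fingers": -0.3},
  {"wx": 0, "wy": 0, "wz": 70, "x": 0, "y": 0, "z": 0, "fingers": -0.3},
  {"wx": 0, "wy": 0, "wz": 80, "x": 0, "y": 0, "z": 0, "fingers": -0.3},
  {"wx": 0, "wy": 0, "wz": 90, "x": 0, "y": 0, "z": 0, "fingers": -0.3},
  {"wx": 0, "wy": 0, "wz": 90, "x": 0, "y": 0, "z": 0, "fingers": -0.3},
  {"wx": 0, "wy": 0, "wz": 90, "x": 0, "y": 0, "z": 0, "fingers": -0.3},
])

```text
time: 24.85
tool_pos: [0.5105, -0.176, 0.2159]
tcp_rot: [0.771, 1.43, -0.772]
wrist_force: [-0.1, 1.3, 0.6]
width: 0.652
```

```bash
python3 look.py 11 .136; python3 -c "
from h import *
delta(down(33),[.5112,-.1764,.137])"
```

```text
24.95 [-3.780e-01  3.600e-02  1.934e+00 -1.000e-03  1.171e+00 -9.590e-01] [ 0.51058799 -0.17601064  0.21604577] [ 0.20884875  0.58911391 -0.65265363] 0.6463361413525027
[-0.009  0.003  1.   ] [ 0.5086 -0.1717  0.1448] [0.1396 0.1452 0.1471]
((510.55126953125, -174.5856170654297), (20.003908157348633, 90.41693115234375), 33.528446197509766)
strap z 0.05486326710953782 6694
w [ 0.02 -0.04 -0.31] d [  0.6  -0.4 -79. ]
```

View pics/wrist11.png

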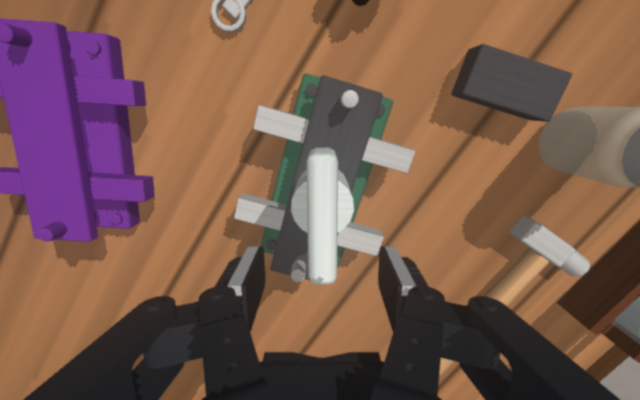

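Wing yaw is now about -56.5°, so it has turned 110° clockwise, and the strap is down 1.75 mm. Regripping for the rest.

Emit:
play_rows([
  {"wx": 0, "wy": 0, "wz": 0, "x": 0, "y": 0, "z": -20, "fingers": -0.3},
  {"wx": 0, "wy": 0, "wz": 0, "x": 0, "y": 0, "z": -40, "fingers": -0.3},
  {"wx": 0, "wy": 0, "wz": 0, "x": 0, "y": 0, "z": -60, "fingers": -0.3},
  {"wx": 0, "wy": 0, "wz": 0, "x": 0, "y": 0, "z": -73, "fingers": -0.3},
  {"wx": 0, "wy": 0, "wz": 0, "x": 0, "y": 0, "z": -79, "fingers": -0.3},
  {"wx": 0, "wy": 0, "wz": 0, "x": 0, "y": 0, "z": -79, "fingers": 0.2},
  {"wx": 0, "wy": 0, "wz": 0, "x": 0, "y": 0, "z": -79, "fingers": 0.5},
  {"wx": 0, "wy": 0, "wz": 0, "x": 0, "y": 0, "z": -79, "fingers": 1},
  {"wx": 0, "wy": 0, "wz": 0, "x": 0, "y": 0, "z": -79, "fingers": 1},
  {"wx": 0, "wy": 0, "wz": 0, "x": 0, "y": 0, "z": -79, "fingers": 1},
  {"wx": 0, "wy": 0, "wz": 0, "x": 0, "y": 0, "z": -79, "fingers": 1},
], grip_force=80)

```text
time: 26.32
tool_pos: [0.5113, -0.1763, 0.138]
tcp_rot: [0.769, 1.429, -0.77]
wrist_force: [0.6, 1.2, 6.1]
width: 0.224
```

Emit:
play_rows([
  {"wx": 0, "wy": 0, "wz": -6, "x": 0, "y": 0, "z": -0.3, "fingers": 1},
  {"wx": 0, "wy": 0, "wz": -12, "x": 0, "y": 0, "z": -0.5, "fingers": 1},
  {"wx": 0, "wy": 0, "wz": -18, "x": 0, "y": 0, "z": -0.7, "fingers": 1},
  {"wx": 0, "wy": 0, "wz": -22, "x": 0, "y": 0, "z": -0.8, "fingers": 1},
  {"wx": 0, "wy": 0, "wz": -22, "x": 0, "y": 0, "z": -0.8, "fingers": 1},
])

```text
time: 26.95
tool_pos: [0.5112, -0.1764, 0.1372]
tcp_rot: [1.062, 1.295, -1.062]
wrist_force: [0.6, 0.5, 5.8]
width: 0.218
```

Run:
```python
from h import *
s=monitor.read_state();print(s['time'],s['tool_pos'],s['wrist_force'],s['torque'],s['width'],s['q'].round(3))
delta(down(11),[.5112,-.1764,.137])
```

```text
26.95 [ 0.5112498  -0.17638373  0.13722303] [0.57905158 0.45582419 5.77094429] [-0.03512718  0.09242481 -0.1538681 ] 0.2177066712542288 [-3.780e-01  1.140e-01  2.008e+00 -1.000e-03  1.019e+00 -5.760e-01]
w [ 0.05  0.04 -0.36] d [-0.  -0.  -0.2]
```

Turned 132° in all and not at the stop yet. Continuing in small steps, watching the torque about z.

Emit:
play_rows([
  {"wx": 0, "wy": 0, "wz": -5, "x": 0, "y": 0, "z": -0.2, "fingers": 1},
  {"wx": 0, "wy": 0, "wz": -10, "x": 0, "y": 0, "z": -0.4, "fingers": 1},
  {"wx": 0, "wy": 0, "wz": -14, "x": 0, "y": 0, "z": -0.5, "fingers": 1},
  {"wx": 0, "wy": 0, "wz": -14, "x": 0, "y": 0, "z": -0.5, "fingers": 1},
])

```text
time: 27.45
tool_pos: [0.5109, -0.1764, 0.1371]
tcp_rot: [1.24, 1.188, -1.242]
wrist_force: [-2.4, 0.4, 8.5]
width: 0.222
```

Run:
```python
from h import *
s=monitor.read_state();print(s['time'],s['tool_pos'],s['wrist_force'],s['torque'],s['width'],s['q'].round(3))
delta(down(-3),[.5112,-.1764,.137])
```

```text
27.45 [ 0.51085948 -0.17636979  0.13713694] [-2.38165083  0.40246923  8.52397218] [0.08494117 0.45304257 0.5735462 ] 0.22218261698183495 [-3.780e-01  1.140e-01  2.008e+00 -2.000e-03  1.020e+00 -3.330e-01]
w [ 0.07 -0.02 -0.51] d [ 0.3 -0.  -0.1]
```

Emit:
play_rows([
  {"wx": 0, "wy": 0, "wz": -3, "x": 0, "y": 0, "z": -0.1, "fingers": 1},
  {"wx": 0, "wy": 0, "wz": -6, "x": 0, "y": 0, "z": -0.2, "fingers": 1},
  {"wx": 0, "wy": 0, "wz": -6, "x": 0, "y": 0, "z": -0.2, "fingers": 1},
])

```text
time: 27.82
tool_pos: [0.5108, -0.1764, 0.1371]
tcp_rot: [1.312, 1.137, -1.316]
wrist_force: [-3.1, -0.2, 10.6]
width: 0.226
```

Run:
```python
from h import *
s=monitor.read_state();print(s['time'],s['tool_pos'],s['wrist_force'],s['torque'],s['width'],s['q'].round(3))
delta(down(-9),[.5112,-.1764,.137])
```

```text
27.825 [ 0.5108434  -0.17638193  0.13711239] [-3.12125267 -0.17901511 10.62214357] [0.17943496 0.54102434 2.21113211] 0.2258691142113412 [-0.377  0.114  2.008 -0.003  1.02  -0.232]
w [ 0.13 -0.05 -0.79] d [ 0.4 -0.  -0.1]
```

The torque jumped to 2.2 N·m with no further sinking, so this is the hard stop. Releasing and checking.

Emit:
play_rows([
  {"wx": 0, "wy": 0, "wz": 0, "x": 0, "y": 0, "z": 0.5, "fingers": 0.3},
  {"wx": 0, "wy": 0, "wz": 0, "x": 0, "y": 0, "z": 0.5, "fingers": -0.3},
  {"wx": 0, "wy": 0, "wz": 0, "x": 0, "y": 0, "z": 0.5, "fingers": -0.3},
  {"wx": 0, "wy": 0, "wz": 0, "x": 0, "y": 0, "z": 0.5, "fingers": -0.3},
  {"wx": 0, "wy": 0, "wz": 0, "x": 0, "y": 0, "z": 30, "fingers": -0.3},
  {"wx": 0, "wy": 0, "wz": 0, "x": 0, "y": 0, "z": 70, "fingers": -0.3},
  {"wx": 0, "wy": 0, "wz": 0, "x": 0, "y": 0, "z": 80, "fingers": -0.3},
  {"wx": 0, "wy": 0, "wz": 0, "x": 0, "y": 0, "z": 80, "fingers": -0.3},
  {"wx": 0, "wy": 0, "wz": 0, "x": 0, "y": 0, "z": 80, "fingers": -0.3},
])

```text
time: 28.95
tool_pos: [0.5097, -0.1757, 0.2139]
tcp_rot: [1.318, 1.138, -1.321]
wrist_force: [-0.0, 0.2, 0.1]
width: 0.651
```

```bash
python3 look.py 12 .136; python3 -c "
from h import *
delta(down(-9),[.5112,-.1764,.137])"
```

```text
29.05 [-0.378  0.038  1.937 -0.     1.17  -0.228] [ 0.50962889 -0.17564518  0.21380445] [ 0.35956708 -0.32444513 -0.30673484] 0.6463695290278451
[0.025 0.007 1.   ] [ 0.511  -0.1712  0.1441] [0.1389 0.1445 0.1464]
((510.75433349609375, -174.8364715576172), (20.06797981262207, 90.36214447021484), 0.6121312379837036)
strap z 0.05417326309161963 6891
w [-0.07 -0.21 -0.41] d [  1.6  -0.8 -76.8]
```

View pics/wrist12.png

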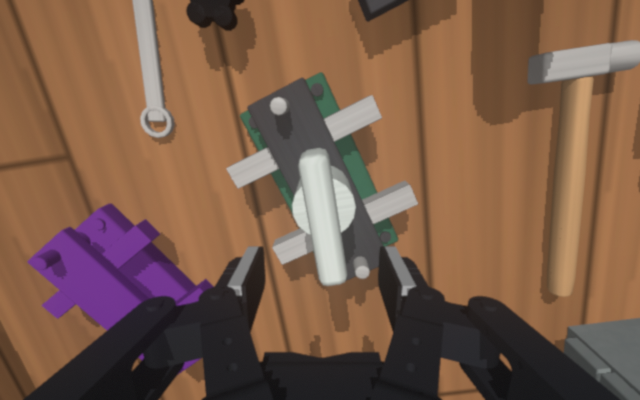

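View pics/side12.png

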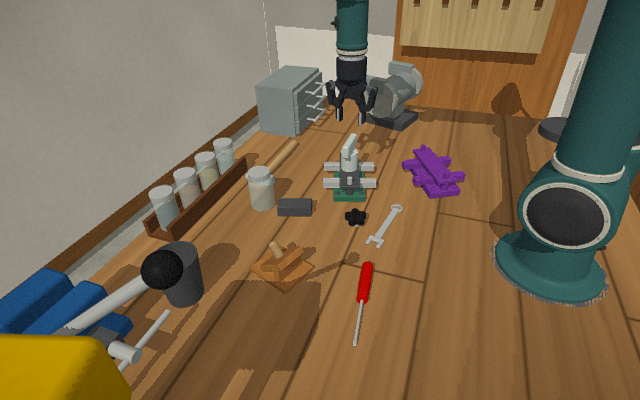

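Wing yaw is -89.4° (143° in all) and the strap is down about 2.5 mm, just short of 3 mm. The pads seem to have slipped by about 8° at the stop. I regrip with full force to make sure it is home.

Emit:
play_rows([
  {"wx": 0, "wy": 0, "wz": 5, "x": 1, "y": 0, "z": -20, "fingers": -0.3},
  {"wx": 0, "wy": 0, "wz": 9, "x": 1, "y": 0, "z": -40, "fingers": -0.3},
  {"wx": 0, "wy": 0, "wz": 9, "x": 1, "y": 0, "z": -60, "fingers": -0.3},
  {"wx": 0, "wy": 0, "wz": 9, "x": 1, "y": 0, "z": -73, "fingers": -0.3},
  {"wx": 0, "wy": 0, "wz": 9, "x": 1, "y": 0, "z": -78, "fingers": -0.3},
  {"wx": 0, "wy": 0, "wz": 9, "x": 1, "y": 0, "z": -78, "fingers": 0.2},
  {"wx": 0, "wy": 0, "wz": 9, "x": 1, "y": 0, "z": -78, "fingers": 0.5},
  {"wx": 0, "wy": 0, "wz": 9, "x": 1, "y": 0, "z": -78, "fingers": 1},
  {"wx": 0, "wy": 0, "wz": 9, "x": 1, "y": 0, "z": -78, "fingers": 1},
  {"wx": 0, "wy": 0, "wz": 9, "x": 1, "y": 0, "z": -78, "fingers": 1},
  {"wx": 0, "wy": 0, "wz": 9, "x": 1, "y": 0, "z": -78, "fingers": 1},
], grip_force=115)

```text
time: 30.42
tool_pos: [0.5114, -0.1763, 0.1385]
tcp_rot: [1.203, 1.213, -1.205]
wrist_force: [-4.3, 0.1, 5.9]
width: 0.211
```

```bash
cat > st.py <<'E'
from h import *
s=monitor.read_state();print(s['time'],s['tool_pos'].round(4),s['wrist_force'].round(1),s['torque'].round(2),s['width'].__round__(3),s['q'].round(3))
y=R.from_rotvec(s['tcp_rot']).as_matrix()[:,1];print('yaw',np.degrees(np.arctan2(y[1],y[0])).round(2))
E
python3 st.py
```

```text
30.425 [ 0.5114 -0.1763  0.1385] [-4.3  0.1  5.9] [-0.06  0.89  0.22] 0.211 [-3.770e-01  1.140e-01  2.005e+00 -1.000e-03  1.023e+00 -3.840e-01]
yaw 0.43
```

Emit:
play_rows([
  {"wx": 0, "wy": 0, "wz": -3, "x": 0, "y": 0, "z": -0.2, "fingers": 1},
  {"wx": 0, "wy": 0, "wz": -5, "x": 0, "y": 0, "z": -0.5, "fingers": 1},
  {"wx": 0, "wy": 0, "wz": -5, "x": 0, "y": 0, "z": -0.5, "fingers": 1},
])

```text
time: 30.8
tool_pos: [0.5114, -0.1763, 0.1385]
tcp_rot: [1.264, 1.172, -1.267]
wrist_force: [-5.7, 0.1, 8.1]
width: 0.218
```

```bash
python3 st.py
```

```text
30.8 [ 0.5114 -0.1763  0.1385] [-5.7  0.1  8.1] [0.08 1.03 1.16] 0.218 [-3.770e-01  1.140e-01  2.005e+00 -2.000e-03  1.023e+00 -2.990e-01]
yaw -4.39
```

Emit:
play_rows([
  {"wx": 0, "wy": 0, "wz": -3, "x": 0, "y": 0, "z": -0.5, "fingers": 1},
  {"wx": 0, "wy": 0, "wz": -6, "x": 0, "y": 0, "z": -0.5, "fingers": 1},
  {"wx": 0, "wy": 0, "wz": -6, "x": 0, "y": 0, "z": -0.5, "fingers": 1},
])

```text
time: 31.18
tool_pos: [0.5114, -0.1764, 0.1385]
tcp_rot: [1.335, 1.119, -1.341]
wrist_force: [-7.4, 0.6, 10.8]
width: 0.208
```

```bash
python3 st.py
```

```text
31.175 [ 0.5114 -0.1764  0.1385] [-7.4  0.6 10.8] [0.25 1.24 2.74] 0.208 [-0.376  0.114  2.005 -0.004  1.023 -0.198]
yaw -10.12
```

The torque rises elastically (1.2 to 2.7 N·m) with no sinking, so it is at the hard stop. Final release and withdrawal.

Emit:
play_rows([
  {"wx": 0, "wy": 0, "wz": 3, "x": 0, "y": 0, "z": 0.5, "fingers": 1},
  {"wx": 0, "wy": 0, "wz": 6, "x": 0, "y": 0, "z": 1, "fingers": 1},
  {"wx": 0, "wy": 0, "wz": 6, "x": 0, "y": 0, "z": 1, "fingers": 0.3},
  {"wx": 0, "wy": 0, "wz": 6, "x": 0, "y": 0, "z": 1, "fingers": -0.5},
  {"wx": 0, "wy": 0, "wz": 6, "x": 0, "y": 0, "z": 1, "fingers": -0.5},
  {"wx": 0, "wy": 0, "wz": 6, "x": 0, "y": 0, "z": 30, "fingers": -0.5},
  {"wx": 0, "wy": 0, "wz": 6, "x": -10, "y": 0, "z": 80, "fingers": -0.5},
  {"wx": 0, "wy": 0, "wz": 6, "x": -20, "y": 0, "z": 130, "fingers": -0.5},
  {"wx": 0, "wy": 0, "wz": 6, "x": -24, "y": 0, "z": 165, "fingers": -0.5},
  {"wx": 0, "wy": 0, "wz": 6, "x": -24, "y": 0, "z": 165, "fingers": -0.5},
  {"wx": 0, "wy": 0, "wz": 6, "x": -24, "y": 0, "z": 165, "fingers": -0.5},
  {"wx": 0, "wy": 0, "wz": 6, "x": -24, "y": 0, "z": 165, "fingers": -0.5},
], grip_force=60)

```text
time: 32.67
tool_pos: [0.4869, -0.1757, 0.2996]
tcp_rot: [1.267, 1.174, -1.27]
wrist_force: [-0.8, -0.6, 0.0]
width: 0.75
```

```bash
python3 look.py 13 .13
python3 - <<'E'
from h import *
import pickle
# strap vs fixed post tops, wrist views 2 (start) and 13, and side
for f in("w2","wrist10","wrist13"):
    d=pickle.load(open(f+".pkl","rb"));W=cloud(d).reshape(-1,3)
    th=np.radians(17.4);X=np.array([np.cos(th),np.sin(th)]);Y=np.array([-X[1],X[0]])
    L=np.stack([(W[:,:2]-[.511,-.1762])@X,(W[:,:2]-[.511,-.1762])@Y,W[:,2]],1)*1000
    st=(abs(L[:,0])<24)&(abs(L[:,1])<90)&(abs(L[:,2]-56)<5)
    bars=(abs(L[:,0])>32)&(abs(L[:,0])<60)&(abs(L[:,1])<70)&(L[:,2]>36)&(L[:,2]<48)
    bz=np.median(L[bars,2])
    for s in(1,-1):
        k=st&(s*L[:,1]>30)&(s*L[:,1]<72);p=(abs(L[:,0])<12)&(abs(L[:,1]-s*82)<10)&(L[:,2]>68)&(L[:,2]<82)
        print(f,s,'strap',np.median(L[k,2]).round(2),k.sum(),'bars',bz.round(2),'post',np.percentile(L[p,2],75).round(2) if p.any() else None)
E
```

```text
32.775 [-0.394 -0.06   1.874 -0.     1.332 -0.314] [ 0.48705086 -0.17571447  0.29982473] [-0.78013619 -0.05460982 -0.56774777] 0.747269612812309
[-0.058  0.009  0.998] [ 0.5105 -0.1721  0.1439] [0.1345 0.1444 0.1465]
((510.87652587890625, -174.7308349609375), (20.059480667114258, 90.15890502929688), 0.652552604675293)
strap z 0.054113997609921194 4220
w2 1 strap 56.69 1529 bars 41.65 post 74.11
w2 -1 strap 56.73 1525 bars 41.65 post 73.81
wrist10 1 strap 56.7 2574 bars 41.6 post 73.96
wrist10 -1 strap 56.63 1851 bars 41.6 post 73.72
wrist13 1 strap 54.18 1471 bars 41.65 post 74.09
wrist13 -1 strap 54.12 546 bars 41.65 post 73.96
```

View pics/wrist13.png

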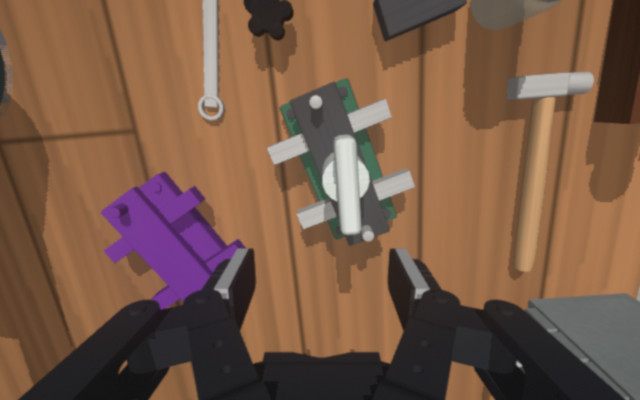

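View pics/side13z.png

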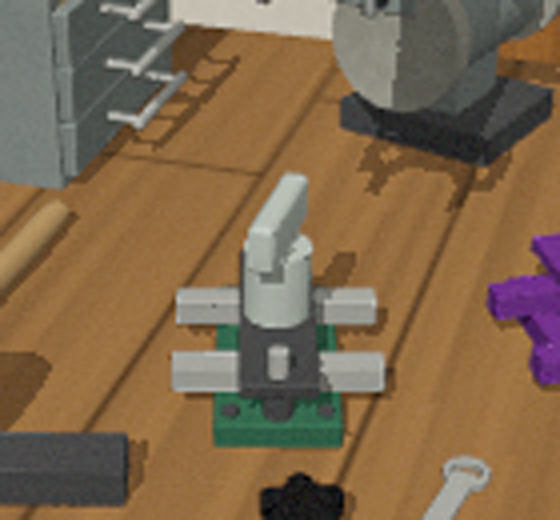

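Wing yaw is unchanged at -89.3°. The strap measures 2.55 mm down against about 3 mm expected. I make one firmer check of the stop before handing in.

Emit:
play_rows([
  {"wx": 0, "wy": 0, "wz": 4.5, "x": 10, "y": 0, "z": -40, "fingers": -0.4},
  {"wx": 0, "wy": 0, "wz": 4.5, "x": 24, "y": 0, "z": -85, "fingers": -0.4},
  {"wx": 0, "wy": 0, "wz": 4.5, "x": 24, "y": 0, "z": -125, "fingers": -0.4},
  {"wx": 0, "wy": 0, "wz": 4.5, "x": 24, "y": 0, "z": -150, "fingers": -0.4},
  {"wx": 0, "wy": 0, "wz": 4.5, "x": 24, "y": 0, "z": -163, "fingers": -0.4},
  {"wx": 0, "wy": 0, "wz": 4.5, "x": 24, "y": 0, "z": -164, "fingers": -0.4},
  {"wx": 0, "wy": 0, "wz": 4.5, "x": 24, "y": 0, "z": -164, "fingers": 0.3},
  {"wx": 0, "wy": 0, "wz": 4.5, "x": 24, "y": 0, "z": -164, "fingers": 1},
  {"wx": 0, "wy": 0, "wz": 4.5, "x": 24, "y": 0, "z": -164, "fingers": 1},
  {"wx": 0, "wy": 0, "wz": 4.5, "x": 24, "y": 0, "z": -164, "fingers": 1},
  {"wx": 0, "wy": 0, "wz": 4.5, "x": 24, "y": 0, "z": -164, "fingers": 1},
], grip_force=118)

```text
time: 34.15
tool_pos: [0.5116, -0.1764, 0.1391]
tcp_rot: [1.209, 1.208, -1.211]
wrist_force: [-3.8, -0.0, 4.8]
width: 0.211
```

```bash
python3 st.py
```

```text
34.15 [ 0.5116 -0.1764  0.1391] [-3.8 -0.   4.8] [0.01 0.71 0.22] 0.211 [-3.770e-01  1.130e-01  2.005e+00 -1.000e-03  1.024e+00 -3.760e-01]
yaw -0.05
```

Emit:
play_rows([
  {"wx": 0, "wy": 0, "wz": -4, "x": 0, "y": 0, "z": -1, "fingers": 1},
  {"wx": 0, "wy": 0, "wz": -8, "x": 0, "y": 0, "z": -2, "fingers": 1},
  {"wx": 0, "wy": 0, "wz": -12, "x": 0, "y": 0, "z": -3, "fingers": 1},
  {"wx": 0, "wy": 0, "wz": -15, "x": 0, "y": 0, "z": -3, "fingers": 1},
  {"wx": 0, "wy": 0, "wz": -15, "x": 0, "y": 0, "z": -3, "fingers": 1},
])

```text
time: 34.78
tool_pos: [0.5118, -0.1767, 0.139]
tcp_rot: [1.389, 1.077, -1.395]
wrist_force: [-9.1, 2.0, 21.5]
width: 0.212
```

```bash
python3 st.py
```

```text
34.775 [ 0.5118 -0.1767  0.139 ] [-9.1  2.  21.5] [0.54 1.95 3.69] 0.212 [-0.376  0.114  2.005 -0.005  1.023 -0.121]
yaw -14.43
```

Emit:
play_rows([
  {"wx": 0, "wy": 0, "wz": 3, "x": 0, "y": 0, "z": 1.5, "fingers": 1},
  {"wx": 0, "wy": 0, "wz": 6, "x": 0, "y": 0, "z": 3, "fingers": 1},
  {"wx": 0, "wy": 0, "wz": 6, "x": 0, "y": 0, "z": 3, "fingers": 0.3},
  {"wx": 0, "wy": 0, "wz": 6, "x": 0, "y": 0, "z": 3, "fingers": -0.5},
  {"wx": 0, "wy": 0, "wz": 6, "x": 0, "y": 0, "z": 3, "fingers": -0.5},
  {"wx": 0, "wy": 0, "wz": 6, "x": 0, "y": 0, "z": 30, "fingers": -0.5},
  {"wx": 0, "wy": 0, "wz": 6, "x": -10, "y": 0, "z": 80, "fingers": -0.5},
  {"wx": 0, "wy": 0, "wz": 6, "x": -20, "y": 0, "z": 130, "fingers": -0.5},
  {"wx": 0, "wy": 0, "wz": 6, "x": -24, "y": 0, "z": 165, "fingers": -0.5},
  {"wx": 0, "wy": 0, "wz": 6, "x": -24, "y": 0, "z": 165, "fingers": -0.5},
  {"wx": 0, "wy": 0, "wz": 6, "x": -24, "y": 0, "z": 165, "fingers": -0.5},
  {"wx": 0, "wy": 0, "wz": 6, "x": -24, "y": 0, "z": 165, "fingers": -0.5},
], grip_force=60)

```text
time: 36.28
tool_pos: [0.4869, -0.1757, 0.2976]
tcp_rot: [1.324, 1.134, -1.328]
wrist_force: [-0.5, 0.1, -0.6]
width: 0.748
```

```bash
python3 look.py 14 .13
```

```text
36.375 [-0.394 -0.059  1.876 -0.     1.328 -0.236] [ 0.48702589 -0.17572065  0.29782785] [ 0.85216062 -0.85115254 -0.5793072 ] 0.7509353476609187
[-0.018  0.009  1.   ] [ 0.5106 -0.1723  0.144 ] [0.1382 0.1445 0.1465]
((510.7960205078125, -174.94102478027344), (19.967634201049805, 90.23944854736328), 0.5921046733856201)
strap z 0.05416607574411558 4329
```

View pics/side14.png

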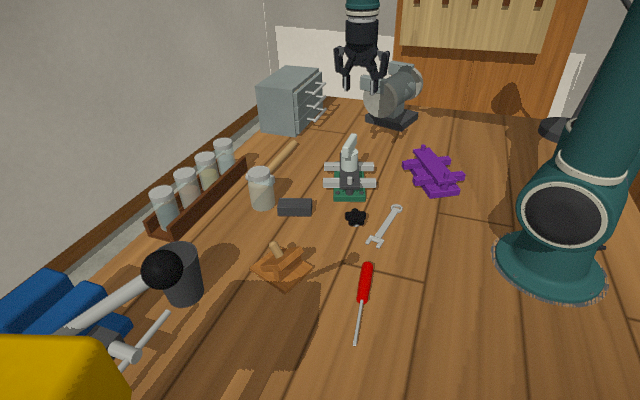

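The wing has not moved (still about -89.4°) after 3.7 N·m, so it is at the hard stop. The other objects look unmoved and the gripper is clear. Handing in.

```bash
python3 -c "
from h import *
print(finish_job())"
```

```text
the job is handed in; nothing more can be done
None
```

The wing knob is screwed onto the green jig's stud up to a hard stop, and I handed the job in at about 36 s. One check came out short: the strap measured about 2.5 mm down, against the roughly 3 mm expected when fully home.

**What I did:** I took the knob off the rest along the dowel, stood it upright on the thread landings and let go. I gripped it again from above and turned it anticlockwise. It was free to drop by about 60°; I lowered it in the grip and turned about 8° more. The wing top then sat at 0.147 m, where 0.148 m was expected. I then turned it clockwise about 143° in all, regripping once on the way, and let go.

**Last checks:**
- **Stop:** two further clockwise pushes, up to 3.7 N·m, left the wing at the same angle. I therefore take this as the hard stop; 143° is within the 115 to 150° given.
- **Strap depth:** the strap and the wing top both came down by about the same 2.5 mm. I did not resolve the difference from 3 mm; thread play or measuring error could explain it. The knob also leans by about 1°.
- **Rest of the bench:** in the side view the other things looked where they had been, and the gripper was open and about 15 cm above the knob.

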